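# Set out the stirrer station for a reagent test

## Robot

A 6-joint arm with a two-finger parallel gripper is mounted at the origin on the work surface. World frame = base frame: x ahead of the robot, y to its left, z up, the work surface at z = 0. Lengths are in m, angles in rad, forces in N, time in s.
With the tool pointing down it reaches from about 0.325 to 0.875 m from the base axis. Payload 4.4 kg.
Tool frame: the origin (TCP) lies midway between the tips of the shut fingers; the grasp point (between the pads) lies 19 mm behind it; z points along the fingers, y is the line along which they close (so a half turn about z gives the same grasp; the last joint's range is limited). The gripper opens to 85 mm and grips with 20 to 120 N. Pads are 22 mm wide; open, the fingers measure 114 mm over their backs; the gripper's body (76 mm by 85 mm) begins 54 mm behind the grasp point. The pads swing forward as they close: fully open they stand 13 mm farther back than shut.
Start: joints at [-1.448, 0.207, 1.542, -0, 1.393, -0.15], TCP at [0.155, -0.554, 0.231] pointing down, gripper open.
Joint ranges: [-2.73, 2.73], [-0.86, 2.22], [0.23, 2.46], [-1.11, 4.25], [0.08, 2.63], [-2.82, 2.82]. Speed limits (rad/s): [2.79, 2.79, 3.14, 3.14, 3.14, 3.14].

## Interface

Orientations are given as [roll, pitch, yaw] about the fixed x, y, z axes, in that order (R = Rz(yaw) Ry(pitch) Rx(roll)).
In Python, from bench import telemetry, optics, bot, masks_of gives the robot as it stands.
- The arm moves only by the tool arm_command, never from a script. Its argument "targets" is a list of rows, each an object with "claw": the finger opening in cm, from 0 to 8.54; "delta_pos": the shift along the tool's x, y, z in cm, a list of three; "dr": the turn, a rotation vector about the tool's x, y, z in degrees, a list of three. A call has 1 to 8 rows; each row shifts and turns the commanded pose from where the row before left it, along the tool's axes as they then stand; what a row does not reach is not made up. A row lasts 1/12 s, in which the tool goes at most 41.7 mm and 7.16 degrees, less where a joint would pass 70% of its speed; a pose out of reach is approached as far as the arm can. A call is refused whole if a number of a shift passes 4.17 or a number of a turn 7.16, either way. A call with a gripper value outside its range is refused whole. The fingers move at their own pace and stop on an object; the grip force is fixed at half the most. Time passes only in rows, so rows that do not move let the fingers close. It gives the time, the measured TCP pose, the force, the opening and the grip force at its end, in the units of the state.
- telemetry.get_state(): the state, without advancing time (a new reading comes with each control period).
- optics.grab_frame(name): name is "scene" or "top"; returns a dict with "pixels" (384x512x3 uint8, blue, green, red), "z_map" (384x512 float32, m along the optical axis (not along the pixel's ray), 0 where there is no reading), "vfov" (degrees; the focal length in pixels is half the picture's height over the tangent of half this angle, whatever the lens; pixels are square), "cx", "cy" (the principal point, pixels), "rvec" (rotation vector, rad) and "tvec" (3), from world to camera coordinates, as OpenCV has them. Camera axes: x right, y down, z forward; pixel columns grow to the right and rows downward; lengths in m; the calibration is good to about 2 mm. A picture is of the moment at which its call begins.
- bot.hand_in(): hands the job in; it is judged then, once.
Trained networks look in a picture, given as the dict that the camera call returned (one of the last four; its "shot" number tells which), for a name from the list of things; names that differ only in an ending like _2 or _b are one class to them, and where a whole thing is asked for, a point or a joint stands for the part that bears it (a point fixed in the world has none). Each returns a list of dicts, best first, with "score" (0 to 1); they miss things now and then, are a little off and sometimes report something else, mostly with a low value. They report only what shows in the picture. A call takes as long as a camera call. They do not tell look-alikes from the thing itself.
- masks_of(picture, thing): "region" (384x512 bool, what is visible of it) and "location" ([row, column] in pixels, amid what is visible of it).
The state is a dict: "time": time; "q": joint angles; "dq": joint speeds; "tau": joint torques, N m; "eef_pos": TCP position; "ee_rot": TCP orientation; "wrist_force": force on the tool from outside, world axes, zero at the start; "ft_torque": the same for the moment, N m; "finger_gap": finger opening in m; "grasp_force": force on a finger pad.
Only numpy, scipy, OpenCV 4.12 (cv2) and the standard library are available. Lean on these libraries where they do the work, as an engineer would, in place of code of your own. Each camera call takes 0.05 s, during which the arm holds its last target. There are 200 camera calls.

## Task

Set out the stirrer station: stand the glass beaker in the middle of the stirrer's round plate and fit the orange lid on it, and stand the clear bottle with the blue cap in the middle of the white tile. Stand the amber bottle on the bench between stirrer and tile, midway between their centres, and the small red-topped dropper bottle on the bench straight behind the tile (on the side away from the robot), with a gap of about 15 mm to the tile's back edge. Never tip any of the glassware or bottles over, and leave the vial, the tip box and the wash bottle where they stand.

Things in the scene. Friction and masses are not known exactly. Their poses are not given: they have to be found in the camera images.
- stirrer: Laboratory magnetic stirrer, fixed to the bench: white box 110 x 110 mm, 46 mm high, with a round aluminium plate 92 mm across and 6 mm thick centred on top (plate surface 52 mm above the bench). Blue front panel with a black knob, which stands out 10 mm, on the side towards the robot. Origin at the centre of its underside, straight below the plate's centre; x points from the front to the back, away from the robot; z up.
- tile: Plain white ceramic tile, fixed on the bench: 80 x 80 mm, 8 mm thick. It lies 250 to 270 mm (centre to centre) straight to the left or the right of the stirrer, square with it. Origin at the centre of its underside; x points to its back edge (the edge away from the robot), parallel to the stirrer's x; z up.
- beaker: Open straight-sided clear glass beaker, 62 mm outside diameter, 56 mm inside, 75 mm high, base 4 mm thick, about 80 g; origin at the centre of its underside, z up.
- lid: Orange plastic beaker lid, lying knob up: a plug 44 mm in diameter and 6 mm high below (it goes into the beaker's mouth), a disc 72 mm in diameter from 6 to 11 mm (it rests on the beaker's rim), and a cylindrical knob 18 mm in diameter from 11 to 42 mm. About 50 g. Origin at the centre of the plug's underside, z up; on the beaker the origin lies 69 mm above the beaker's underside.
- amber_bottle: Brown (amber) glass reagent bottle with a black cap and paper label: body 54 mm in diameter up to 60 mm, shoulder to 70 mm, cap 38 mm in diameter from 70 to 92 mm. About 200 g; origin at the centre of its underside, z up.
- clear_bottle: Clear glass reagent bottle with a blue cap and paper label, the same size as the amber one: body 54 mm in diameter up to 60 mm, shoulder to 70 mm, cap 38 mm in diameter from 70 to 92 mm. About 200 g; origin at the centre of its underside, z up.
- dropper: Small white plastic dropper bottle with a red nozzle top: body 32 mm in diameter up to 42 mm, shoulder to 50 mm, red top 20 mm in diameter tapering to 12 mm at 74 mm. About 50 g; origin at the centre of its underside, z up.
- vial: Bystander, leave alone: small glass vial with a yellow cap, 25 mm in diameter, 48 mm high, loose; origin at the centre of its underside, z up.
- tip_box: Bystander, leave alone: green box of pipette tips, 80 x 115 x 50 mm high, loose; origin at the centre of its underside, z up, x along the 80 mm side.
- wash_bottle: Bystander, leave alone: translucent wash bottle with a blue band and red top and spout, 61 mm in diameter, 131 mm high, spout to 163 mm and reaching out 48 mm along its x; loose; origin at the centre of its underside, z up.
Not all that is in view belongs to the job. Leave any pink or purple look-alike of the amber_bottle alone.

How it is judged:
By the outcome, as a careful person would: the job done as asked, in the order asked, and still so for the second after the job is handed in, with the robot touching nothing.
It also fails if it takes over 138 s, if anything falls off the work surface, if the arm or the gripper's body presses on something with over 40 N, if the wrist force passes 120 N, or if a joint passes its speed limit or range.

## Working session

There is one attempt and no reset: what is moved stays moved. The work goes in short steps, Python scripts to look and compute and a tool call to move; the robot and the scene stay as the last step left them, time stands still between calls to the robot, and variables do not carry over. Pictures are saved under pics/ and viewed, at most 14 in all, crops included, and the job is handed in when it is done.

Besides the shell and the picture viewer there is one more tool, called after ">>>" as name(argument=value, ...), one argument or row to a line, values as JSON. arm_command: Moves the arm, as the interface text tells. Its arguments: {"type":"object","properties":{"targets":{"type":"array"}},"required":["targets"]}

```bash
mkdir -p pics; ls; cat > h.py <<'E'
import numpy as np, cv2
from bench import telemetry, optics, bot, masks_of
def cam(n):
    p=optics.grab_frame(n); return p
def cloud(p):
    z=p["z_map"]; h,w=z.shape
    f=h/2/np.tan(np.radians(p["vfov"])/2)
    v,u=np.mgrid[:h,:w]
    c=np.stack([(u-p["cx"])/f*z,(v-p["cy"])/f*z,z],-1)
    R=cv2.Rodrigues(np.array(p["rvec"],float))[0]
    W=(c-np.array(p["tvec"]).ravel())@R
    W[z<=0]=np.nan
    return W
E
python3 - <<'E'
from h import *
names="stirrer tile beaker lid amber_bottle clear_bottle dropper vial tip_box wash_bottle".split()
for c in("scene","top"):
    p=cam(c); cv2.imwrite(f"pics/{c}0.png",p["pixels"]); W=cloud(p)
    print(c,p["vfov"],p["cx"],p["cy"],[k for k in p], 'campos',np.round(-cv2.Rodrigues(np.array(p["rvec"],float))[0].T@np.array(p["tvec"]).ravel(),3))
    for n in names:
        for d in masks_of(p,n)[:3]:
            m=d["region"]; X=W[m]; X=X[~np.isnan(X[:,0])]
            if len(X)==0: print(n,"nodepth");continue
            print(n,round(d["score"],2),np.round(d["location"]),m.sum(),"med",np.round(np.median(X,0),3),"lo",np.round(np.percentile(X,3,0),3),"hi",np.round(np.percentile(X,97,0),3))
print(telemetry.get_state())
E
```

```text
pics
scene 47.486460084646865 259.682275844121 197.34582127098167 ['pixels', 'z_map', 'vfov', 'cx', 'cy', 'rvec', 'tvec', 'shot'] campos [1.363 0.392 0.658]
stirrer 0.56 [234. 311.] 996 med [0.586 0.185 0.051] lo [0.541 0.128 0.036] hi [0.621 0.23  0.054]
stirrer 0.26 [217. 393.] 700 med [0.465 0.349 0.061] lo [0.374 0.327 0.007] hi [0.477 0.376 0.093]
tile 0.72 [229. 205.] 699 med [ 0.627 -0.074  0.008] lo [ 0.582 -0.113  0.002] hi [ 0.66  -0.038  0.01 ]
tile 0.61 [194. 263.] 324 med [ 0.429 -0.001  0.011] lo [ 0.393 -0.034  0.007] hi [0.456 0.027 0.041]
beaker 0.81 [205. 331.] 828 med [0.45  0.188 0.05 ] lo [0.4   0.158 0.003] hi [0.461 0.215 0.075]
lid 0.87 [195. 261.] 341 med [ 0.43  -0.002  0.011] lo [ 0.392 -0.036  0.002] hi [0.457 0.027 0.041]
amber_bottle 0.72 [247. 429.] 1013 med [0.541 0.436 0.055] lo [0.514 0.413 0.004] hi [0.551 0.461 0.092]
amber_bottle 0.71 [192. 396.] 492 med [0.365 0.33  0.065] lo [0.205 0.31  0.   ] hi [0.377 0.357 0.093]
amber_bottle 0.62 [218. 392.] 721 med [0.466 0.349 0.062] lo [0.433 0.326 0.004] hi [0.62  0.376 0.13 ]
clear_bottle 0.71 [230. 20
[... 2082 characters left out ...]
4 0.012] hi [0.644 0.393 0.159]
{'time': 1.1, 'q': array([-1.44749732e+00,  2.06576605e-01,  1.54152229e+00,  2.30702224e-05,
        1.39349998e+00, -1.50488115e-01]), 'dq': array([-0.00205592,  0.00011429,  0.0023584 ,  0.00135426, -0.00036543,
       -0.00109623]), 'tau': array([-2.14330885e-04, -3.83061898e+01, -2.91975313e+01, -1.29888149e-04,
        7.93378131e-04, -1.10479561e-06]), 'eef_pos': array([ 0.15547002, -0.55357602,  0.23128438]), 'ee_rot': array([-3.14158990e+00, -2.33858651e-05,  2.73783049e-01]), 'wrist_force': array([-0.27830061, -0.98772354,  0.09387765]), 'ft_torque': array([ 0.02039023, -0.00686035,  0.07485428]), 'grasp_force': 0.0, 'finger_gap': 0.0852609523038604}
```

```bash
python3 - <<'E'
import cv2
a=cv2.imread("pics/scene0.png");cv2.imwrite("pics/scene0b.png",cv2.resize(a[110:320,60:470],None,fx=1.9,fy=1.9,interpolation=cv2.INTER_CUBIC))
a=cv2.imread("pics/top0.png");cv2.imwrite("pics/top0b.png",cv2.resize(a[90:290,80:450],None,fx=2.1,fy=2.1,interpolation=cv2.INTER_CUBIC))
E
```

```text
(no output)
```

View pics/scene0b.png

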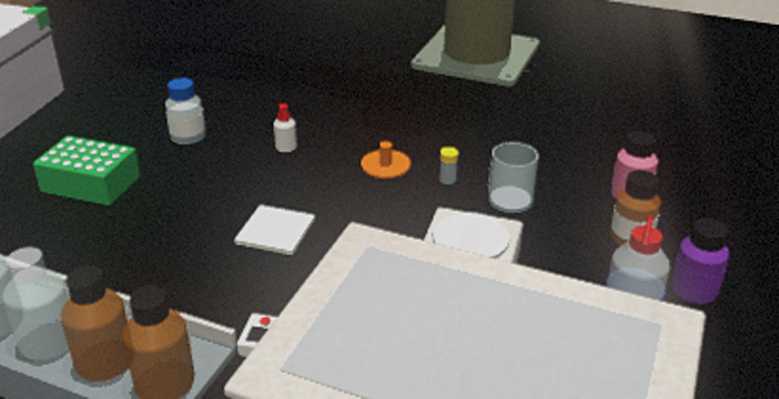

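View pics/top0b.png

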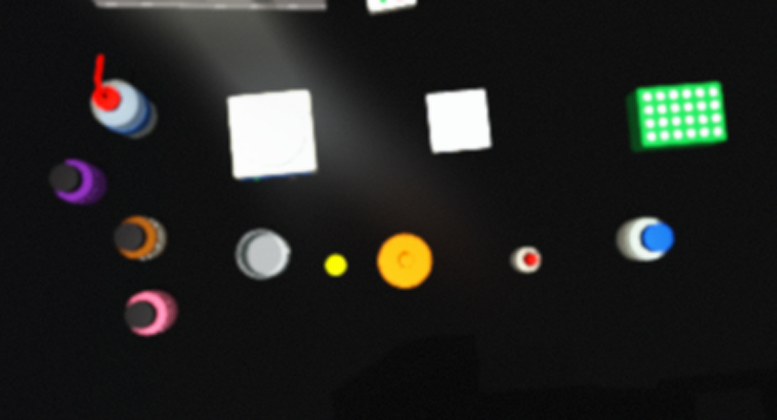

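```bash
cat >> h.py <<'E'
def circ(W,x,y,z0,z1,r=0.05):
    m=(np.hypot(W[...,0]-x,W[...,1]-y)<r)&(W[...,2]>z0)&(W[...,2]<z1)
    P=W[m][:,:2].astype(np.float32)
    c,R=cv2.minEnclosingCircle(P); bb=(np.percentile(P,2,0)+np.percentile(P,98,0))/2
    return len(P),"mean",P.mean(0).round(4),"bb",bb.round(4),"circ",np.round(c,4),round(R,4),"z",W[m][:,2].mean().round(4)
def rect(W,x,y,z0,z1,r):
    m=(np.abs(W[...,0]-x)<r)&(np.abs(W[...,1]-y)<r)&(W[...,2]>z0)&(W[...,2]<z1)
    P=W[m][:,:2].astype(np.float32)*1000
    return len(P),"mean",P.mean(0).round(1),"rect",cv2.minAreaRect(P)
E
python3 - <<'E'
from h import *
p=cam("top"); W=cloud(p)
for n,a in dict(amber=(.44,.345,.085,.1,.03),pink=(.35,.325,.085,.1,.03),purple=(.517,.425,.085,.1,.03),clear=(.447,-.305,.085,.1,.03),drop_top=(.432,-.165,.06,.08,.03),drop_body=(.432,-.165,.03,.08,.03),lidknob=(.42,-.004,.033,.05,.02),liddisc=(.42,-.004,.006,.03,.05),beaker_rim=(.43,.187,.06,.085,.05),beaker_base=(.43,.187,.001,.02,.04),vial=(.415,.088,.04,.055,.03),plate=(.585,.178,.048,.06,.07),wash=(.61,.363,.05,.2,.08)).items():
    print(n,*circ(W,*a))
print("stir",rect(W,.585,.178,.04,.06,.08)); print("tile",rect(W,.617,-.077,.004,.014,.06)); print("tip",rect(W,.617,-.367,.04,.06,.09))
# obstacles beyond
m=(W[...,2]>.02)&(W[...,0]>.68); print("top far",W[m].min(0),W[m].max(0)) if m.any() else 0
s=cam("scene"); V=cloud(s)
for r,c in((265,110),(290,145),(300,300),(260,300),(285,195),(150,70)): print(r,c,V[r,c].round(3))
a=s["pixels"][160:275,360:470]; cv2.imwrite("pics/crop1.png",cv2.resize(a,None,fx=5,fy=5,interpolation=cv2.INTER_CUBIC))
print(rect(V,.585,.178,.04,.06,.08)); print("tile",rect(V,.617,-.077,.004,.014,.06))
for n,a in dict(amber=(.44,.345,.085,.1,.03),clear=(.447,-.305,.085,.1,.03),drop_top=(.432,-.165,.06,.08,.03),lidknob=(.42,-.004,.033,.05,.02),beaker_rim=(.43,.187,.06,.085,.05)).items():
    print(n,*circ(V,*a))
E
```

```text
amber 161 mean [0.446  0.3511] bb [0.4463 0.3515] circ [0.4459 0.3516] 0.0187 z 0.093
pink 163 mean [0.3475 0.3346] bb [0.3471 0.3352] circ [0.3473 0.3353] 0.0189 z 0.0927
purple 160 mean [0.52  0.436] bb [0.5207 0.4361] circ [0.5198 0.4367] 0.0192 z 0.093
clear 122 mean [ 0.4509 -0.3205] bb [ 0.4517 -0.3205] circ [ 0.4513 -0.3227] 0.0183 z 0.0914
drop_top 24 mean [ 0.4221 -0.1664] bb [ 0.4221 -0.1667] circ [ 0.4227 -0.1682] 0.0076 z 0.0698
drop_body 103 mean [ 0.4222 -0.1643] bb [ 0.4215 -0.1662] circ [ 0.4221 -0.167 ] 0.0158 z 0.0526
lidknob 30 mean [ 0.4192 -0.0041] bb [ 0.4184 -0.0046] circ [ 0.4195 -0.0037] 0.0086 z 0.0418
liddisc 451 mean [ 0.4196 -0.0038] bb [ 0.4198 -0.0046] circ [ 0.4216 -0.0024] 0.0448 z 0.0116
beaker_rim 99 mean [0.4265 0.1867] bb [0.4259 0.1848] circ [0.4262 0.1852] 0.0312 z 0.0735
beaker_base 332 mean [0.4284 0.1856] bb [0.4297 0.1831] circ [0.43   0.1868] 0.04 z 0.0051
vial 62 mean [0.4122 0.0893] bb [0.4129 0.0892] circ [0.4126 0.0893] 0.0122 z 0.0487
plate 973 mean [0.5881 0.1782] bb [0.587  0.1777] circ [0.5867 0.1801] 0.067 z 0.0523
wash 540 mean [0
[... 920 characters left out ...]
1054077148438), (92.0954818725586, 110.15984344482422), 6.419924736022949))
tile (668, 'mean', array([622.1, -76.7], dtype=float32), 'rect', ((620.7379760742188, -85.24652099609375), (82.98497009277344, 95.55854797363281), 5.857727527618408))
amber 134 mean [0.4524 0.352 ] bb [0.4513 0.3521] circ [0.45   0.3521] 0.0203 z 0.091
clear 62 mean [ 0.4569 -0.3188] bb [ 0.455  -0.3201] circ [ 0.4547 -0.3218] 0.0199 z 0.0906
drop_top 23 mean [ 0.4295 -0.1665] bb [ 0.4298 -0.167 ] circ [ 0.4302 -0.1663] 0.0079 z 0.0675
lidknob 31 mean [ 0.4265 -0.0031] bb [ 0.4247 -0.0035] circ [ 0.4242 -0.0035] 0.009 z 0.0395
beaker_rim 266 mean [0.4306 0.1856] bb [0.4298 0.1857] circ [0.43   0.1846] 0.0336 z 0.0684
```

View pics/crop1.png

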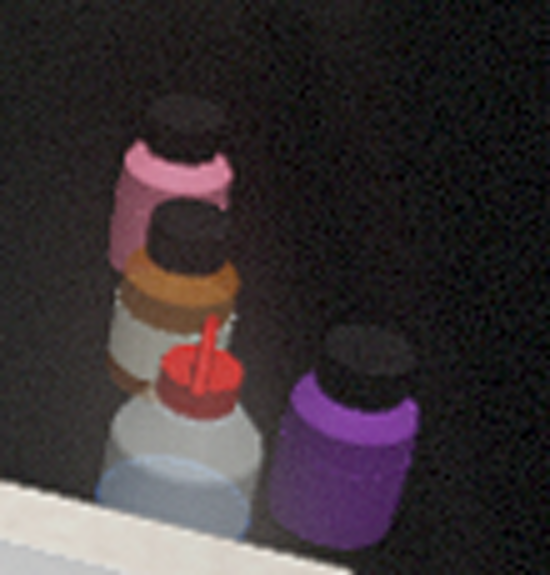

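Crop: pink (175,190), amber with paper label (185,280), purple (350,450). The amber one in the middle fits the description, at world (0.446, 0.351). The two amber bottles in the tray sit at x≈0.91, which is out of reach, and have no label. First move: to the beaker at (0.427, 0.186).

>>> arm_command(
  targets=[
    {"claw":8.5,"delta_pos":[0,0,0],"dr":[0,0,4.75]},
    {"claw":8.5,"delta_pos":[0,0,0],"dr":[0,0,4.75]},
    {"claw":8.5,"delta_pos":[3,-2.5,0],"dr":[0,0,0]},
    {"claw":8.5,"delta_pos":[3,-2.5,0],"dr":[0,0,0]},
    {"claw":8.5,"delta_pos":[3,-2.5,0],"dr":[0,0,0]},
    {"claw":8.5,"delta_pos":[3,-2.5,0],"dr":[0,0,0]},
    {"claw":8.5,"delta_pos":[3,-2.5,0],"dr":[0,0,0]},
    {"claw":8.5,"delta_pos":[3,-2.5,0],"dr":[0,0,0]},
  ],
)

```text
time: 1.87
eef_pos: [0.3192, -0.3836, 0.2315]
ee_rot: [3.141, -0.0, 0.107]
wrist_force: [0.5, -0.1, 0.4]
finger_gap: 0.0852
grasp_force: 0.0
```

>>> arm_command(
  targets=[
    {"claw":8.5,"delta_pos":[1.06,-3.5,0],"dr":[0,0,0]},
    {"claw":8.5,"delta_pos":[1.06,-3.5,0],"dr":[0,0,0]},
    {"claw":8.5,"delta_pos":[1.06,-3.5,0],"dr":[0,0,0]},
    {"claw":8.5,"delta_pos":[1.06,-3.5,0],"dr":[0,0,0]},
    {"claw":8.5,"delta_pos":[1.06,-3.5,0],"dr":[0,0,0]},
    {"claw":8.5,"delta_pos":[1.06,-3.5,0],"dr":[0,0,0]},
    {"claw":8.5,"delta_pos":[1.06,-3.5,0],"dr":[0,0,0]},
    {"claw":8.5,"delta_pos":[1.06,-3.5,0],"dr":[0,0,0]},
  ],
)

```text
time: 2.53
eef_pos: [0.3724, -0.0959, 0.2316]
ee_rot: [3.141, -0.001, 0.107]
wrist_force: [0.4, -0.6, -0.7]
finger_gap: 0.085
grasp_force: 0.0
```

>>> arm_command(
  targets=[
    {"claw":8.5,"delta_pos":[1.06,-3.5,0],"dr":[0,0,0]},
    {"claw":8.5,"delta_pos":[1.06,-3.5,0],"dr":[0,0,0]},
    {"claw":8.5,"delta_pos":[1.06,-3.5,0],"dr":[0,0,0]},
    {"claw":8.5,"delta_pos":[1.06,-3.5,0],"dr":[0,0,0]},
    {"claw":8.5,"delta_pos":[1.06,-3.5,0],"dr":[0,0,0]},
    {"claw":8.5,"delta_pos":[1.06,-3.5,0],"dr":[0,0,0]},
    {"claw":8.5,"delta_pos":[1.06,-3.5,0],"dr":[0,0,0]},
    {"claw":8.5,"delta_pos":[0,0,0],"dr":[0,0,0]},
  ],
)

```text
time: 3.2
eef_pos: [0.4201, 0.1594, 0.2317]
ee_rot: [-3.138, -0.002, 0.115]
wrist_force: [-0.5, -0.7, 0.6]
finger_gap: 0.0849
grasp_force: 0.0
```

```bash
cat >> h.py <<'E'
def go(x,y,z=None):
    s=telemetry.get_state(); e=np.array(s["eef_pos"]); r=s["ee_rot"]; 
    from scipy.spatial.transform import Rotation as Ro
    R=Ro.from_euler("xyz",r).as_matrix()
    d=np.array([x,y,e[2] if z is None else z])-e
    print("t",round(s["time"],2),"at",e.round(4),"rot",np.round(r,3),"tool delta cm",(R.T@d*100).round(2))
E
python3 - <<'E'
from h import *
go(.427,.1855,.12)
p=cam("top");W=cloud(p)
m=(W[...,2]>.25)&(np.hypot(W[...,0]-.42,W[...,1]-.16)<.15)
for z0,z1 in((.2,.28),(.28,.36),(.36,.45)):
  print(z0,circ(W,.42,.16,z0,z1,.09) if ((W[...,2]>z0)&(W[...,2]<z1)).sum()>20 else 0)
s=cam("scene");V=cloud(s)
cv2.imwrite("pics/s1.png",cv2.resize(s["pixels"][60:300,180:480],None,fx=2.5,fy=2.5))
print(circ(V,.42,.16,.225,.25,.09))
m=(np.hypot(V[...,0]-.7,V[...,1]-.1)<.25)&(V[...,2]>.12)&(V[...,0]>.66); print("board",V[m].min(0))
E
```

```text
t 3.2 at [0.4201 0.1594 0.2317] rot [-3.138e+00 -2.000e-03  1.150e-01] tool delta cm [ 0.96 -2.47 11.18]Traceback (most recent call last):
  File "<stdin>", line 6, in <module>
  File "h.py", line 17, in circ
    c,R=cv2.minEnclosingCircle(P); bb=(np.percentile(P,2,0)+np.percentile(P,98,0))/2
                                       ~~~~~~~~~~~~~^^^^^^^
    return _quantile_unchecked(
        a, q, axis, out, overwrite_input, method, keepdims, weights)
    return _ureduce(a,
                    func=_quantile_ureduce_func,
    ...<5 lines>...
                    overwrite_input=overwrite_input,
                    method=method)
    r = func(a, **kwargs)
    result = _quantile(arr,
                       quantiles=q,
    ...<2 lines>...
                       out=out,
                       weights=wgt)
    slices_having_nans = np.isnan(arr[-1, ...])
                                  ~~~^^^^^^^^^
IndexError: index -1 is out of bounds for axis 0 with size 0
```

```bash
python3 - <<'E'
from h import *
s=cam("scene");V=cloud(s)
go(.427,.1855,.12)
cv2.imwrite("pics/s1.png",cv2.resize(s["pixels"][60:300,180:480],None,fx=2.5,fy=2.5))
m=(np.hypot(V[...,0]-.42,V[...,1]-.17)<.12)&(V[...,2]>.2)
X=V[m]; 
for z in np.arange(.22,.36,.02):
    q=X[(X[:,2]>z)&(X[:,2]<z+.02)]
    if len(q)>5: print(round(z,2),len(q),np.percentile(q,3,0).round(3),np.percentile(q,97,0).round(3))
m=(np.hypot(V[...,0]-.7,V[...,1]-.1)<.25)&(V[...,2]>.12)&(V[...,0]>.66); print("board",V[m].min(0))
E
```

```text
t 3.3 at [0.4195 0.155  0.2312] rot [3.141 0.    0.112] tool delta cm [ 1.09 -2.95 11.12]
0.24 63 [0.416 0.103 0.247] [0.438 0.212 0.259]
0.26 110 [0.419 0.103 0.261] [0.438 0.213 0.28 ]
0.28 220 [0.408 0.09  0.281] [0.441 0.228 0.299]
0.3 381 [0.405 0.09  0.301] [0.442 0.229 0.319]
0.32 464 [0.419 0.092 0.321] [0.442 0.226 0.339]
0.34 368 [0.411 0.095 0.34 ] [0.45  0.222 0.359]
board [ 0.76690589 -0.06077555  0.12083457]
```

View pics/s1.png

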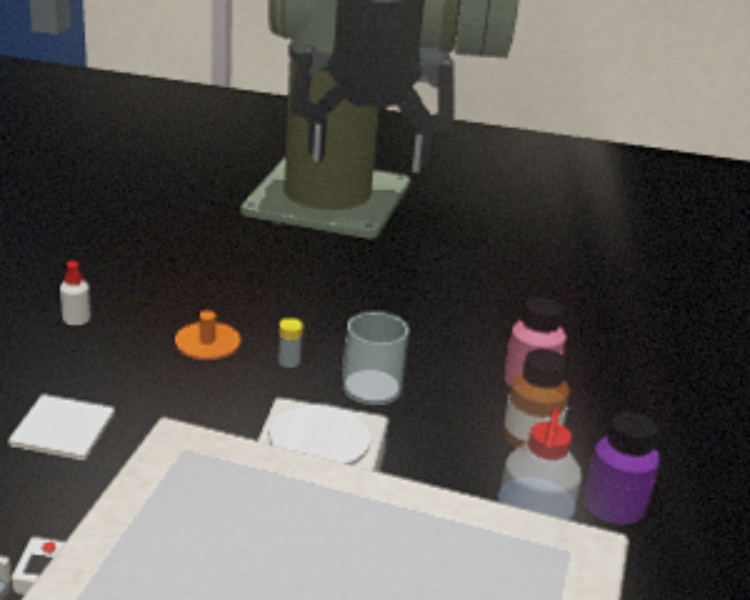

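The open gripper is at (360,130), above and to the right of the base. The beaker is at (375,358), with the lid and vial to its left. The scene camera reads about 7 mm too far in x, so I'll trust the top camera and descend on the beaker.

>>> arm_command(
  targets=[
    {"claw":8.5,"delta_pos":[1.05,-2.9,0],"dr":[0,0,0]},
    {"claw":8.5,"delta_pos":[0,0,4],"dr":[0,0,0]},
    {"claw":8.5,"delta_pos":[0,0,4],"dr":[0,0,0]},
    {"claw":8.5,"delta_pos":[0,0,4],"dr":[0,0,0]},
    {"claw":8.5,"delta_pos":[0,0,0],"dr":[0,0,0]},
    {"claw":8.5,"delta_pos":[0,0,0],"dr":[0,0,0]},
  ],
)

```text
time: 3.8
eef_pos: [0.4249, 0.1821, 0.1096]
ee_rot: [3.141, 0.006, 0.106]
wrist_force: [0.6, 0.1, 0.8]
finger_gap: 0.0848
grasp_force: 0.0
```

```bash
python3 - <<'E'
from h import *
go(.427,.185,.026)
E
```

```text
t 3.8 at [0.4249 0.1821 0.1096] rot [3.141 0.006 0.106] tool delta cm [ 0.29 -0.27  8.35]
```

>>> arm_command(
  targets=[
    {"claw":8.5,"delta_pos":[0.2,-0.2,0],"dr":[0,0,0]},
    {"claw":8.5,"delta_pos":[0,0,3],"dr":[0,0,0]},
    {"claw":8.5,"delta_pos":[0,0,3],"dr":[0,0,0]},
    {"claw":8.5,"delta_pos":[0,0,2.3],"dr":[0,0,0]},
    {"claw":8.5,"delta_pos":[0,0,0],"dr":[0,0,0]},
    {"claw":8.5,"delta_pos":[0,0,0],"dr":[0,0,0]},
  ],
)

```text
time: 4.3
eef_pos: [0.4306, 0.1863, 0.0301]
ee_rot: [-3.141, -0.003, 0.107]
wrist_force: [0.4, 0.6, -0.2]
finger_gap: 0.085
grasp_force: 0.0
```

>>> arm_command(
  targets=[
    {"claw":5.5,"delta_pos":[0,0,0],"dr":[0,0,0]},
    {"claw":5.5,"delta_pos":[0,0,0],"dr":[0,0,0]},
    {"claw":5.5,"delta_pos":[0,0,0],"dr":[0,0,0]},
    {"claw":5.5,"delta_pos":[0,0,0],"dr":[0,0,0]},
    {"claw":5.5,"delta_pos":[0,0,0],"dr":[0,0,0]},
    {"claw":5.5,"delta_pos":[0,0,0],"dr":[0,0,0]},
    {"claw":5.5,"delta_pos":[0,0,0],"dr":[0,0,0]},
    {"claw":5.5,"delta_pos":[0,0,0],"dr":[0,0,0]},
  ],
)

```text
time: 4.97
eef_pos: [0.4321, 0.1868, 0.0317]
ee_rot: [-3.141, -0.007, 0.108]
wrist_force: [-0.8, -0.5, 7.3]
finger_gap: 0.0618
grasp_force: 64.4
```

```bash
python3 - <<'E'
from h import *
for i in range(2):
    go(.587,.178,.125); p=cam("top")
go(.587,.178,.125)
E
```

```text
t 4.97 at [0.4321 0.1868 0.0317] rot [-3.141 -0.007  0.108] tool delta cm [15.37  2.55 -9.22]
t 5.02 at [0.4321 0.1868 0.0318] rot [-3.141 -0.007  0.108] tool delta cm [15.37  2.54 -9.22]
t 5.07 at [0.4321 0.1868 0.0318] rot [-3.141 -0.007  0.108] tool delta cm [15.37  2.54 -9.22]
```

>>> arm_command(
  targets=[
    {"claw":5.5,"delta_pos":[0,0,-3.5],"dr":[0,0,0]},
    {"claw":5.5,"delta_pos":[0,0,-3.5],"dr":[0,0,0]},
    {"claw":5.5,"delta_pos":[0,0,-3],"dr":[0,0,0]},
    {"claw":5.5,"delta_pos":[3.9,0.6,0],"dr":[0,0,0]},
    {"claw":5.5,"delta_pos":[3.9,0.6,0],"dr":[0,0,0]},
    {"claw":5.5,"delta_pos":[3.9,0.6,0],"dr":[0,0,0]},
    {"claw":5.5,"delta_pos":[3.9,0.6,0],"dr":[0,0,0]},
    {"claw":5.5,"delta_pos":[0,0,0],"dr":[0,0,0]},
  ],
)

```text
time: 5.73
eef_pos: [0.5947, 0.1782, 0.1303]
ee_rot: [3.141, -0.01, 0.106]
wrist_force: [-0.5, -0.3, -1.7]
finger_gap: 0.0617
grasp_force: 65.9
```

```bash
python3 - <<'E'
from h import *
cam("top"); go(.592,.1795,.086)
E
```

```text
t 5.78 at [0.5908 0.1786 0.1297] rot [ 3.142 -0.005  0.106] tool delta cm [ 0.11 -0.08  4.37]
```

>>> arm_command(
  targets=[
    {"claw":5.5,"delta_pos":[0.1,-0.1,2],"dr":[0,0,0]},
    {"claw":5.5,"delta_pos":[0,0,1.8],"dr":[0,0,0]},
    {"claw":5.5,"delta_pos":[0,0,0],"dr":[0,0,0]},
    {"claw":5.5,"delta_pos":[0,0,0],"dr":[0,0,0]},
    {"claw":5.5,"delta_pos":[0,0,0],"dr":[0,0,0]},
  ],
)

```text
time: 6.2
eef_pos: [0.5876, 0.1806, 0.0919]
ee_rot: [-3.141, -0.002, 0.108]
wrist_force: [-0.4, -0.8, -0.8]
finger_gap: 0.0618
grasp_force: 65.9
```

```bash
python3 - <<'E'
from h import *
go(.592,.1795,.084)
E
```

```text
t 6.2 at [0.5876 0.1806 0.0919] rot [-3.141e+00 -2.000e-03  1.080e-01] tool delta cm [0.43 0.15 0.79]
```

>>> arm_command(
  targets=[
    {"claw":5.5,"delta_pos":[0.4,0.1,0.4],"dr":[0,0,0]},
    {"claw":5.5,"delta_pos":[0,0,0],"dr":[0,0,0]},
    {"claw":5.5,"delta_pos":[0,0,0],"dr":[0,0,0]},
  ],
)

```text
time: 6.45
eef_pos: [0.5922, 0.1797, 0.0872]
ee_rot: [-3.142, -0.002, 0.108]
wrist_force: [-1.1, -0.4, -0.9]
finger_gap: 0.0617
grasp_force: 65.9
```

>>> arm_command(
  targets=[
    {"claw":5.5,"delta_pos":[0,0,0.2],"dr":[0,0,0]},
    {"claw":5.5,"delta_pos":[0,0,0],"dr":[0,0,0]},
    {"claw":5.5,"delta_pos":[0,0,0],"dr":[0,0,0]},
  ],
)

```text
time: 6.7
eef_pos: [0.5913, 0.1797, 0.0842]
ee_rot: [-3.142, 0.0, 0.108]
wrist_force: [-0.7, 0.2, -0.6]
finger_gap: 0.0618
grasp_force: 65.9
```

>>> arm_command(
  targets=[
    {"claw":5.5,"delta_pos":[0,0,0.15],"dr":[0,0,0]},
    {"claw":5.5,"delta_pos":[0,0,0],"dr":[0,0,0]},
    {"claw":5.5,"delta_pos":[0,0,0],"dr":[0,0,0]},
  ],
)

```text
time: 6.95
eef_pos: [0.5915, 0.1797, 0.0839]
ee_rot: [3.141, 0.0, 0.108]
wrist_force: [-2.9, -1.0, 4.6]
finger_gap: 0.0618
grasp_force: 66.3
```

Contact is 4.6 N. Release and go up.

>>> arm_command(
  targets=[
    {"claw":8.5,"delta_pos":[0,0,0],"dr":[0,0,0]},
    {"claw":8.5,"delta_pos":[0,0,0],"dr":[0,0,0]},
    {"claw":8.5,"delta_pos":[0,0,0],"dr":[0,0,0]},
    {"claw":8.5,"delta_pos":[0,0,0],"dr":[0,0,0]},
    {"claw":8.5,"delta_pos":[0,0,0],"dr":[0,0,0]},
    {"claw":8.5,"delta_pos":[0,0,0],"dr":[0,0,0]},
  ],
)

```text
time: 7.45
eef_pos: [0.5914, 0.1797, 0.0826]
ee_rot: [-3.142, 0.0, 0.108]
wrist_force: [-0.5, -0.7, -0.2]
finger_gap: 0.0852
grasp_force: 0.0
```

>>> arm_command(
  targets=[
    {"claw":8.5,"delta_pos":[0,0,-2],"dr":[0,0,0]},
    {"claw":8.5,"delta_pos":[0,0,-4],"dr":[0,0,0]},
    {"claw":8.5,"delta_pos":[0,0,-4],"dr":[0,0,0]},
    {"claw":8.5,"delta_pos":[0,0,-2],"dr":[0,0,0]},
    {"claw":8.5,"delta_pos":[-3.8,1,0],"dr":[0,0,0]},
    {"claw":8.5,"delta_pos":[-3.8,1,0],"dr":[0,0,0]},
    {"claw":8.5,"delta_pos":[-3.8,1,0],"dr":[0,0,0]},
    {"claw":8.5,"delta_pos":[-3.8,1,0],"dr":[0,0,0]},
  ],
)

```text
time: 8.12
eef_pos: [0.4431, 0.123, 0.2026]
ee_rot: [3.141, -0.0, 0.108]
wrist_force: [-0.4, -1.0, 1.1]
finger_gap: 0.0851
grasp_force: 0.0
```

>>> arm_command(
  targets=[
    {"claw":8.5,"delta_pos":[-0.9,4,0],"dr":[0,0,0]},
    {"claw":8.5,"delta_pos":[-0.9,4,0],"dr":[0,0,0]},
    {"claw":8.5,"delta_pos":[-0.9,4,0],"dr":[0,0,0]},
    {"claw":8.5,"delta_pos":[-0.9,4,0],"dr":[0,0,0]},
    {"claw":8.5,"delta_pos":[0,0,0],"dr":[0,0,0]},
    {"claw":8.5,"delta_pos":[0,0,0],"dr":[0,0,0]},
  ],
)

```text
time: 8.62
eef_pos: [0.426, -0.0415, 0.2031]
ee_rot: [-3.142, -0.001, 0.102]
wrist_force: [-0.4, 0.3, 0.1]
finger_gap: 0.0847
grasp_force: 0.0
```

```bash
python3 - <<'E'
from h import *
p=cam("top");W=cloud(p)
print("rim",*circ(W,.588,.178,.115,.14,.05)); print("stir",rect(W,.585,.178,.035,.065,.08))
m=masks_of(p,"beaker"); print([(round(d["score"],2),np.round(d["location"])) for d in m])
s=cam("scene");V=cloud(s); print("rim",*circ(V,.588,.178,.115,.14,.05))
go(.4195,-.0042,.05)
cv2.imwrite("pics/t2.png",np.hstack([cv2.resize(p["pixels"][100:220,160:260],None,fx=4,fy=4),cv2.resize(s["pixels"][160:280,260:360],None,fx=4,fy=4)]))
E
```

```text
rim 122 mean [0.586  0.1804] bb [0.5846 0.1793] circ [0.5851 0.1797] 0.0309 z 0.125
stir (1252, 'mean', array([583.8, 174.6], dtype=float32), 'rect', ((585.0654907226562, 177.90382385253906), (119.11735534667969, 110.00505065917969), 5.958125114440918))
[(0.82, array([154., 205.]))]
rim 287 mean [0.5899 0.1799] bb [0.5893 0.1803] circ [0.5888 0.1786] 0.033 z 0.1222
t 8.77 at [ 0.4261 -0.0384  0.2027] rot [-3.141  0.     0.109] tool delta cm [-0.29 -3.47 15.27]
```

View pics/t2.png

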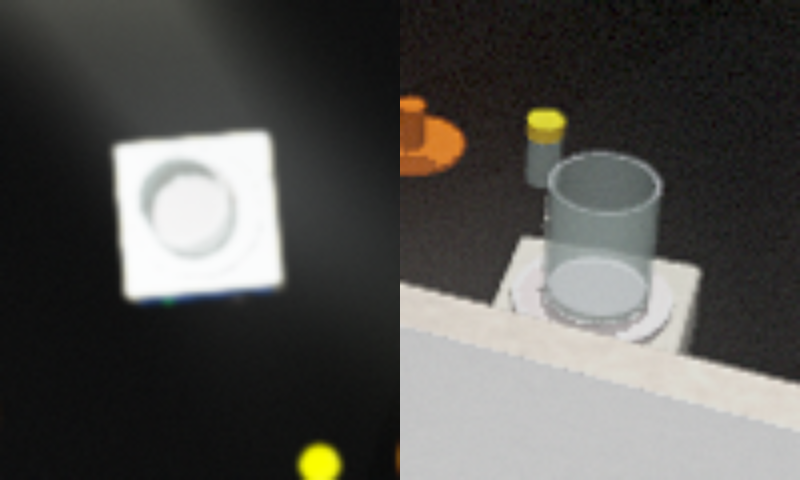

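The top crop shows the beaker at (193,208), centred on the plate to about 2 mm, and the scene crop shows it upright. Next the lid.

>>> arm_command(
  targets=[
    {"claw":4,"delta_pos":[-0.3,-3.4,0],"dr":[0,0,0]},
    {"claw":4,"delta_pos":[0,0,4],"dr":[0,0,0]},
    {"claw":4,"delta_pos":[0,0,4],"dr":[0,0,0]},
    {"claw":4,"delta_pos":[0,0,4],"dr":[0,0,0]},
    {"claw":4,"delta_pos":[0,0,0],"dr":[0,0,0]},
    {"claw":4,"delta_pos":[0,0,0],"dr":[0,0,0]},
    {"claw":4,"delta_pos":[0,0,0],"dr":[0,0,0]},
  ],
)

```text
time: 9.35
eef_pos: [0.421, -0.0053, 0.0844]
ee_rot: [3.141, -0.002, 0.11]
wrist_force: [0.3, -1.1, 0.6]
finger_gap: 0.0401
grasp_force: 0.0
```

```bash
python3 - <<'E'
from h import *
go(.4195,-.0042,.018)
E
```

```text
t 9.35 at [ 0.421  -0.0053  0.0844] rot [ 3.141e+00 -2.000e-03  1.100e-01] tool delta cm [-0.15 -0.13  6.64]
```

>>> arm_command(
  targets=[
    {"claw":4,"delta_pos":[-0.1,-0.1,3],"dr":[0,0,0]},
    {"claw":4,"delta_pos":[0,0,3],"dr":[0,0,0]},
    {"claw":4,"delta_pos":[0,0,0.3],"dr":[0,0,0]},
    {"claw":4,"delta_pos":[0,0,0],"dr":[0,0,0]},
    {"claw":4,"delta_pos":[0,0,0],"dr":[0,0,0]},
    {"claw":4,"delta_pos":[0,0,0],"dr":[0,0,0]},
  ],
)

```text
time: 9.85
eef_pos: [0.4211, -0.0056, 0.0224]
ee_rot: [3.14, -0.005, 0.108]
wrist_force: [0.0, -0.6, 0.1]
finger_gap: 0.0402
grasp_force: 0.0
```

>>> arm_command(
  targets=[
    {"claw":4,"delta_pos":[-0.1,0,0.4],"dr":[0,0,0]},
    {"claw":4,"delta_pos":[0,0,0],"dr":[0,0,0]},
    {"claw":1,"delta_pos":[0,0,0],"dr":[0,0,0]},
    {"claw":1,"delta_pos":[0,0,0],"dr":[0,0,0]},
    {"claw":1,"delta_pos":[0,0,0],"dr":[0,0,0]},
    {"claw":1,"delta_pos":[0,0,0],"dr":[0,0,0]},
    {"claw":1,"delta_pos":[0,0,0],"dr":[0,0,0]},
    {"claw":1,"delta_pos":[0,0,0],"dr":[0,0,0]},
  ],
)

```text
time: 10.52
eef_pos: [0.4178, -0.0052, 0.0163]
ee_rot: [3.141, -0.0, 0.108]
wrist_force: [-1.3, 0.4, 6.0]
finger_gap: 0.0159
grasp_force: 58.4
```

>>> arm_command(
  targets=[
    {"claw":1,"delta_pos":[0,0,-2],"dr":[0,0,0]},
    {"claw":1,"delta_pos":[0,0,-4],"dr":[0,0,0]},
    {"claw":1,"delta_pos":[0,0,-4],"dr":[0,0,0]},
    {"claw":1,"delta_pos":[0,0,-4],"dr":[0,0,0]},
    {"claw":1,"delta_pos":[0,0,-3],"dr":[0,0,0]},
    {"claw":1,"delta_pos":[0,0,0],"dr":[0,0,0]},
  ],
)

```text
time: 11.02
eef_pos: [0.4224, -0.0062, 0.1929]
ee_rot: [3.137, -0.014, 0.108]
wrist_force: [1.2, -0.2, -0.7]
finger_gap: 0.016
grasp_force: 58.5
```

>>> arm_command(
  targets=[
    {"claw":1,"delta_pos":[2.65,-2.4,0],"dr":[0,0,0]},
    {"claw":1,"delta_pos":[2.65,-2.4,0],"dr":[0,0,0]},
    {"claw":1,"delta_pos":[2.65,-2.4,0],"dr":[0,0,0]},
    {"claw":1,"delta_pos":[2.65,-2.4,0],"dr":[0,0,0]},
    {"claw":1,"delta_pos":[2.65,-2.4,0],"dr":[0,0,0]},
    {"claw":1,"delta_pos":[2.65,-2.4,0],"dr":[0,0,0]},
    {"claw":1,"delta_pos":[2.65,-2.4,0],"dr":[0,0,0]},
    {"claw":1,"delta_pos":[0,0,0],"dr":[0,0,0]},
  ],
)

```text
time: 11.68
eef_pos: [0.5863, 0.1861, 0.1834]
ee_rot: [-3.139, -0.001, 0.111]
wrist_force: [0.3, -0.1, -0.4]
finger_gap: 0.016
grasp_force: 58.7
```

```bash
python3 - <<'E'
from h import *
s=cam("scene");V=cloud(s)
cam("top")
go(.584,.1796,.142)
cv2.imwrite("pics/s3.png",cv2.resize(s["pixels"][100:280,240:400],None,fx=3.3,fy=3.3))
for z in np.arange(.12,.22,.01):
    m=(np.hypot(V[...,0]-.59,V[...,1]-.18)<.05)&(V[...,2]>z)&(V[...,2]<z+.01); q=V[m]
    if len(q)>5: print(round(z,2),len(q),np.percentile(q,3,0).round(3),np.percentile(q,97,0).round(3))
E
```

```text
t 11.78 at [0.5831 0.1826 0.1835] rot [3.141 0.004 0.11 ] tool delta cm [0.07 0.31 4.15]
0.12 189 [0.559 0.151 0.121] [0.62  0.209 0.128]
0.17 388 [0.572 0.155 0.174] [0.626 0.22  0.179]
0.18 49 [0.592 0.174 0.18 ] [0.601 0.202 0.19 ]
0.19 83 [0.59  0.168 0.19 ] [0.601 0.207 0.199]
0.2 107 [0.584 0.168 0.201] [0.601 0.207 0.209]
0.21 71 [0.582 0.167 0.21 ] [0.6   0.208 0.22 ]
```

View pics/s3.png

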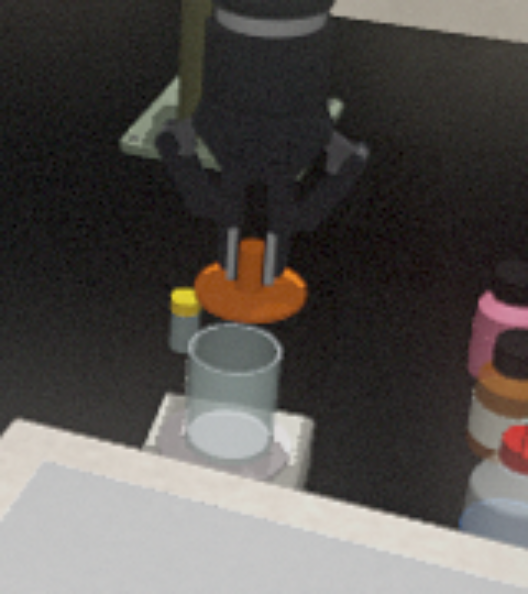

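Lid held level at (250,290), with the beaker below it at (233,390). I need a small shift in y, then lower.

>>> arm_command(
  targets=[
    {"claw":1,"delta_pos":[0,0.4,0],"dr":[0,0,0]},
    {"claw":1,"delta_pos":[0,0,2.0],"dr":[0,0,0]},
    {"claw":1,"delta_pos":[0,0,0],"dr":[0,0,0]},
    {"claw":1,"delta_pos":[0,0,0],"dr":[0,0,0]},
    {"claw":1,"delta_pos":[0,0,0],"dr":[0,0,0]},
  ],
)

```text
time: 12.2
eef_pos: [0.5837, 0.177, 0.1661]
ee_rot: [3.142, 0.0, 0.107]
wrist_force: [0.1, -0.0, 0.9]
finger_gap: 0.0166
grasp_force: 58.7
```

```bash
python3 - <<'E'
from h import *
s=cam("scene");V=cloud(s)
go(.584,.1796,.142)
for z in np.arange(.115,.19,.005):
    m=(np.hypot(V[...,0]-.59,V[...,1]-.18)<.05)&(V[...,2]>z)&(V[...,2]<z+.005); q=V[m]
    if len(q)>5: print(round(z,3),len(q),np.percentile(q,2,0).round(3),np.percentile(q,98,0).round(3))
E
```

```text
t 12.25 at [0.5842 0.1772 0.1667] rot [-3.142e+00 -1.000e-03  1.070e-01] tool delta cm [ 0.   -0.24  2.47]
0.115 83 [0.561 0.153 0.115] [0.619 0.21  0.12 ]
0.12 71 [0.564 0.152 0.12 ] [0.62  0.21  0.125]
0.125 62 [0.567 0.15  0.125] [0.619 0.209 0.129]
0.155 133 [0.565 0.145 0.155] [0.624 0.212 0.16 ]
0.16 260 [0.567 0.145 0.16 ] [0.622 0.211 0.164]
0.165 23 [0.591 0.166 0.166] [0.599 0.191 0.17 ]
0.17 33 [0.588 0.16  0.17 ] [0.598 0.196 0.175]
0.175 42 [0.585 0.158 0.176] [0.598 0.198 0.18 ]
0.18 41 [0.585 0.157 0.18 ] [0.599 0.199 0.185]
0.185 43 [0.578 0.158 0.185] [0.599 0.199 0.19 ]
```

>>> arm_command(
  targets=[
    {"claw":1,"delta_pos":[0.1,-0.2,1.0],"dr":[0,0,0]},
    {"claw":1,"delta_pos":[0,0,0],"dr":[0,0,0]},
    {"claw":1,"delta_pos":[0,0,0],"dr":[0,0,0]},
    {"claw":1,"delta_pos":[0,0,0],"dr":[0,0,0]},
    {"claw":1,"delta_pos":[0,0,0],"dr":[0,0,0]},
  ],
)

```text
time: 12.67
eef_pos: [0.585, 0.1801, 0.1559]
ee_rot: [3.142, -0.0, 0.108]
wrist_force: [-0.4, -0.0, -0.4]
finger_gap: 0.016
grasp_force: 58.7
```

>>> arm_command(
  targets=[
    {"claw":1,"delta_pos":[0,0,0.8],"dr":[0,0,0]},
    {"claw":1,"delta_pos":[0,0,0],"dr":[0,0,0]},
    {"claw":1,"delta_pos":[0,0,0],"dr":[0,0,0]},
    {"claw":1,"delta_pos":[0,0,0],"dr":[0,0,0]},
  ],
)

```text
time: 13.0
eef_pos: [0.5847, 0.18, 0.1474]
ee_rot: [3.142, 0.001, 0.108]
wrist_force: [0.8, -0.5, 0.0]
finger_gap: 0.0158
grasp_force: 58.7
```

>>> arm_command(
  targets=[
    {"claw":1,"delta_pos":[0,0,0.3],"dr":[0,0,0]},
    {"claw":1,"delta_pos":[0,0,0.3],"dr":[0,0,0]},
    {"claw":1,"delta_pos":[0,0,0.2],"dr":[0,0,0]},
    {"claw":1,"delta_pos":[0,0,0],"dr":[0,0,0]},
    {"claw":1,"delta_pos":[0,0,0],"dr":[0,0,0]},
  ],
)

```text
time: 13.42
eef_pos: [0.5847, 0.18, 0.1395]
ee_rot: [-3.142, 0.001, 0.108]
wrist_force: [0.7, -0.5, 0.8]
finger_gap: 0.0162
grasp_force: 58.7
```

>>> arm_command(
  targets=[
    {"claw":1,"delta_pos":[0,0,0.15],"dr":[0,0,0]},
    {"claw":1,"delta_pos":[0,0,0],"dr":[0,0,0]},
    {"claw":1,"delta_pos":[0,0,0],"dr":[0,0,0]},
  ],
)

```text
time: 13.67
eef_pos: [0.5849, 0.18, 0.1383]
ee_rot: [-3.142, 0.0, 0.108]
wrist_force: [-0.4, 0.3, -0.5]
finger_gap: 0.0162
grasp_force: 58.7
```

>>> arm_command(
  targets=[
    {"claw":1,"delta_pos":[0,0,0.15],"dr":[0,0,0]},
    {"claw":1,"delta_pos":[0,0,0],"dr":[0,0,0]},
    {"claw":1,"delta_pos":[0,0,0],"dr":[0,0,0]},
  ],
)

```text
time: 13.92
eef_pos: [0.5854, 0.1801, 0.1374]
ee_rot: [-3.141, -0.001, 0.108]
wrist_force: [-0.1, -0.6, 2.3]
finger_gap: 0.016
grasp_force: 59.0
```

>>> arm_command(
  targets=[
    {"claw":5,"delta_pos":[0,0,0],"dr":[0,0,0]},
    {"claw":5,"delta_pos":[0,0,0],"dr":[0,0,0]},
    {"claw":5,"delta_pos":[0,0,0],"dr":[0,0,0]},
    {"claw":5,"delta_pos":[0,0,0],"dr":[0,0,0]},
    {"claw":5,"delta_pos":[0,0,-2],"dr":[0,0,0]},
    {"claw":5,"delta_pos":[0,0,-3],"dr":[0,0,0]},
    {"claw":5,"delta_pos":[0,0,-3],"dr":[0,0,0]},
  ],
)

```text
time: 14.5
eef_pos: [0.5836, 0.1798, 0.2159]
ee_rot: [3.141, 0.004, 0.108]
wrist_force: [-0.5, 0.6, 0.4]
finger_gap: 0.05
grasp_force: 0.0
```

>>> arm_command(
  targets=[
    {"claw":8.5,"delta_pos":[-1.44,3.72,0],"dr":[0,0,0]},
    {"claw":8.5,"delta_pos":[-1.44,3.72,0],"dr":[0,0,0]},
    {"claw":8.5,"delta_pos":[-1.44,3.72,0],"dr":[0,0,0]},
    {"claw":8.5,"delta_pos":[-1.44,3.72,0],"dr":[0,0,0]},
    {"claw":8.5,"delta_pos":[-1.44,3.72,0],"dr":[0,0,0]},
    {"claw":8.5,"delta_pos":[-1.44,3.72,0],"dr":[0,0,0]},
    {"claw":8.5,"delta_pos":[-1.44,3.72,0],"dr":[0,0,0]},
  ],
)

```text
time: 15.08
eef_pos: [0.5119, -0.0913, 0.2169]
ee_rot: [3.141, -0.0, 0.108]
wrist_force: [-0.7, -0.6, -0.7]
finger_gap: 0.0852
grasp_force: 0.0
```

>>> arm_command(
  targets=[
    {"claw":8.5,"delta_pos":[-1.44,3.72,0],"dr":[0,0,0]},
    {"claw":8.5,"delta_pos":[-1.44,3.72,0],"dr":[0,0,0]},
    {"claw":8.5,"delta_pos":[-1.44,3.72,0],"dr":[0,0,0]},
    {"claw":8.5,"delta_pos":[-1.44,3.72,0],"dr":[0,0,0]},
    {"claw":8.5,"delta_pos":[-1.44,3.72,0],"dr":[0,0,0]},
    {"claw":8.5,"delta_pos":[-1.44,3.72,0],"dr":[0,0,0]},
    {"claw":8.5,"delta_pos":[0,0,0],"dr":[0,0,0]},
    {"claw":8.5,"delta_pos":[0,0,0],"dr":[0,0,0]},
  ],
)

```text
time: 15.75
eef_pos: [0.45, -0.3229, 0.2166]
ee_rot: [-3.141, 0.0, 0.104]
wrist_force: [-0.2, 0.9, -0.1]
finger_gap: 0.0852
grasp_force: 0.0
```

```bash
python3 - <<'E'
from h import *
p=cam("top");W=cloud(p);s=cam("scene");V=cloud(s)
print("knob",*circ(W,.585,.18,.155,.18,.05)); print("disc",*circ(W,.585,.18,.12,.145,.05)); 
print("knobS",*circ(V,.585,.18,.145,.18,.05)); print("discS",*circ(V,.585,.18,.126,.14,.05)); 
print("stir",rect(W,.585,.178,.035,.065,.08))
go(.451,-.321,.12)
E
```

```text
knob 40 mean [0.5866 0.1809] bb [0.5862 0.1809] circ [0.5861 0.1807] 0.008 z 0.1636
disc 547 mean [0.5865 0.1808] bb [0.5866 0.181 ] circ [0.5873 0.1813] 0.0361 z 0.1328
knobS 87 mean [0.5946 0.1816] bb [0.5913 0.1812] circ [0.5905 0.1815] 0.0107 z 0.1566
discS 461 mean [0.5969 0.1827] bb [0.5937 0.1813] circ [0.5909 0.1804] 0.0374 z 0.1317
stir (877, 'mean', array([577.2, 167.8], dtype=float32), 'rect', ((583.7021484375, 177.63034057617188), (120.1781234741211, 110.0558090209961), 6.022997856140137))
t 15.85 at [ 0.4508 -0.3203  0.2164] rot [-3.14   0.     0.108] tool delta cm [0.01 0.08 9.64]
```

Lid seated (disc top 0.132). Clear bottle next.

>>> arm_command(
  targets=[
    {"claw":8.5,"delta_pos":[0,0.1,4],"dr":[0,0,0]},
    {"claw":8.5,"delta_pos":[0,0,4],"dr":[0,0,0]},
    {"claw":8.5,"delta_pos":[0,0,4],"dr":[0,0,0]},
    {"claw":8.5,"delta_pos":[0,0,2.5],"dr":[0,0,0]},
    {"claw":8.5,"delta_pos":[0,0,0],"dr":[0,0,0]},
    {"claw":8.5,"delta_pos":[0,0,0],"dr":[0,0,0]},
    {"claw":8.5,"delta_pos":[0,0,0],"dr":[0,0,0]},
  ],
)

```text
time: 16.43
eef_pos: [0.4527, -0.3221, 0.0737]
ee_rot: [3.139, -0.002, 0.11]
wrist_force: [0.1, -0.3, 1.1]
finger_gap: 0.085
grasp_force: 0.0
```

```bash
python3 - <<'E'
from h import *
cam("top");go(.451,-.321,.028)
E
```

```text
t 16.48 at [ 0.4532 -0.3229  0.0746] rot [ 3.138e+00 -3.000e-03  1.090e-01] tool delta cm [-0.21 -0.23  4.66]
```

>>> arm_command(
  targets=[
    {"claw":8.5,"delta_pos":[-0.2,-0.2,2.4],"dr":[0,0,0]},
    {"claw":8.5,"delta_pos":[0,0,2.2],"dr":[0,0,0]},
    {"claw":8.5,"delta_pos":[0,0,0],"dr":[0,0,0]},
    {"claw":8.5,"delta_pos":[0,0,0],"dr":[0,0,0]},
    {"claw":8.5,"delta_pos":[0,0,0],"dr":[0,0,0]},
  ],
)

```text
time: 16.9
eef_pos: [0.4504, -0.3216, 0.0282]
ee_rot: [3.138, -0.003, 0.108]
wrist_force: [-0.3, -0.5, 0.1]
finger_gap: 0.0851
grasp_force: 0.0
```

>>> arm_command(
  targets=[
    {"claw":4.7,"delta_pos":[0,0,0],"dr":[0,0,0]},
    {"claw":4.7,"delta_pos":[0,0,0],"dr":[0,0,0]},
    {"claw":4.7,"delta_pos":[0,0,0],"dr":[0,0,0]},
    {"claw":4.7,"delta_pos":[0,0,0],"dr":[0,0,0]},
    {"claw":4.7,"delta_pos":[0,0,0],"dr":[0,0,0]},
    {"claw":4.7,"delta_pos":[0,0,0],"dr":[0,0,0]},
    {"claw":4.7,"delta_pos":[0,0,0],"dr":[0,0,0]},
  ],
)

```text
time: 17.48
eef_pos: [0.4504, -0.322, 0.0282]
ee_rot: [3.138, -0.003, 0.108]
wrist_force: [0.1, -0.1, 6.2]
finger_gap: 0.0523
grasp_force: 63.1
```

>>> arm_command(
  targets=[
    {"claw":4.7,"delta_pos":[0,0,-2],"dr":[0,0,0]},
    {"claw":4.7,"delta_pos":[0,0,-3],"dr":[0,0,0]},
    {"claw":4.7,"delta_pos":[0,0,-3],"dr":[0,0,0]},
    {"claw":4.7,"delta_pos":[0,0,0],"dr":[0,0,0]},
  ],
)

```text
time: 17.82
eef_pos: [0.4524, -0.3235, 0.1125]
ee_rot: [3.132, -0.008, 0.108]
wrist_force: [1.4, -1.4, -0.7]
finger_gap: 0.052
grasp_force: 63.5
```

>>> arm_command(
  targets=[
    {"claw":4.7,"delta_pos":[2.36,-2.81,0],"dr":[0,0,0]},
    {"claw":4.7,"delta_pos":[2.36,-2.81,0],"dr":[0,0,0]},
    {"claw":4.7,"delta_pos":[2.36,-2.81,0],"dr":[0,0,0]},
    {"claw":4.7,"delta_pos":[2.36,-2.81,0],"dr":[0,0,0]},
    {"claw":4.7,"delta_pos":[2.36,-2.81,0],"dr":[0,0,0]},
    {"claw":4.7,"delta_pos":[2.36,-2.81,0],"dr":[0,0,0]},
    {"claw":4.7,"delta_pos":[2.36,-2.81,0],"dr":[0,0,0]},
    {"claw":4.7,"delta_pos":[2.36,-2.81,0],"dr":[0,0,0]},
  ],
)

```text
time: 18.48
eef_pos: [0.6124, -0.0745, 0.1051]
ee_rot: [-3.141, 0.001, 0.108]
wrist_force: [0.3, -0.5, -1.2]
finger_gap: 0.0523
grasp_force: 63.5
```

>>> arm_command(
  targets=[
    {"claw":4.7,"delta_pos":[0,0,0],"dr":[0,0,0]},
    {"claw":4.7,"delta_pos":[0,0,0],"dr":[0,0,0]},
  ],
)

```text
time: 18.65
eef_pos: [0.6126, -0.0742, 0.1051]
ee_rot: [-3.141, 0.001, 0.112]
wrist_force: [0.1, -0.9, -2.0]
finger_gap: 0.0525
grasp_force: 63.6
```

```bash
python3 - <<'E'
from h import *
go(.614,-.078,.0362)
E
```

```text
t 18.65 at [ 0.6126 -0.0742  0.1051] rot [-3.141e+00  1.000e-03  1.120e-01] tool delta cm [0.1  0.4  6.89]
```

>>> arm_command(
  targets=[
    {"claw":4.7,"delta_pos":[0.1,0.4,2],"dr":[0,0,0]},
    {"claw":4.7,"delta_pos":[0,0,2],"dr":[0,0,0]},
    {"claw":4.7,"delta_pos":[0,0,1.7],"dr":[0,0,0]},
    {"claw":4.7,"delta_pos":[0,0,0],"dr":[0,0,0]},
    {"claw":4.7,"delta_pos":[0,0,0],"dr":[0,0,0]},
    {"claw":4.7,"delta_pos":[0,0,0],"dr":[0,0,0]},
  ],
)

```text
time: 19.15
eef_pos: [0.6139, -0.0812, 0.0495]
ee_rot: [3.141, -0.001, 0.107]
wrist_force: [-0.0, 0.6, -1.6]
finger_gap: 0.0522
grasp_force: 63.6
```

```bash
python3 - <<'E'
from h import *
go(.614,-.078,.0362)
E
```

```text
t 19.15 at [ 0.6139 -0.0812  0.0495] rot [ 3.141e+00 -1.000e-03  1.070e-01] tool delta cm [ 0.05 -0.32  1.33]
```

>>> arm_command(
  targets=[
    {"claw":4.7,"delta_pos":[0,-0.3,0.9],"dr":[0,0,0]},
    {"claw":4.7,"delta_pos":[0,0,0],"dr":[0,0,0]},
    {"claw":4.7,"delta_pos":[0,0,0],"dr":[0,0,0]},
    {"claw":4.7,"delta_pos":[0,0,0],"dr":[0,0,0]},
  ],
)

```text
time: 19.48
eef_pos: [0.6136, -0.0772, 0.0402]
ee_rot: [3.141, -0.0, 0.108]
wrist_force: [-0.2, 0.6, -1.8]
finger_gap: 0.0525
grasp_force: 63.6
```

>>> arm_command(
  targets=[
    {"claw":4.7,"delta_pos":[0,0,0.2],"dr":[0,0,0]},
    {"claw":4.7,"delta_pos":[0,0,0],"dr":[0,0,0]},
    {"claw":4.7,"delta_pos":[0,0,0],"dr":[0,0,0]},
  ],
)

```text
time: 19.73
eef_pos: [0.6134, -0.0772, 0.0378]
ee_rot: [3.142, 0.0, 0.108]
wrist_force: [0.7, 0.2, -1.5]
finger_gap: 0.0525
grasp_force: 63.6
```

>>> arm_command(
  targets=[
    {"claw":4.7,"delta_pos":[0,0.05,0.15],"dr":[0,0,0]},
    {"claw":4.7,"delta_pos":[0,0,0],"dr":[0,0,0]},
    {"claw":4.7,"delta_pos":[0,0,0],"dr":[0,0,0]},
  ],
)

```text
time: 19.98
eef_pos: [0.6135, -0.0778, 0.0363]
ee_rot: [3.142, -0.0, 0.108]
wrist_force: [1.2, -0.3, -1.4]
finger_gap: 0.0522
grasp_force: 63.7
```

>>> arm_command(
  targets=[
    {"claw":4.7,"delta_pos":[0,0,0.1],"dr":[0,0,0]},
    {"claw":4.7,"delta_pos":[0,0,0],"dr":[0,0,0]},
    {"claw":4.7,"delta_pos":[0,0,0],"dr":[0,0,0]},
  ],
)

```text
time: 20.23
eef_pos: [0.6136, -0.0778, 0.0363]
ee_rot: [3.141, -0.0, 0.108]
wrist_force: [-4.3, 0.3, 6.6]
finger_gap: 0.0518
grasp_force: 64.2
```

>>> arm_command(
  targets=[
    {"claw":8.5,"delta_pos":[0,0,0],"dr":[0,0,0]},
    {"claw":8.5,"delta_pos":[0,0,0],"dr":[0,0,0]},
    {"claw":8.5,"delta_pos":[0,0,0],"dr":[0,0,0]},
    {"claw":8.5,"delta_pos":[0,0,0],"dr":[0,0,0]},
    {"claw":8.5,"delta_pos":[0,0,0],"dr":[0,0,0]},
    {"claw":8.5,"delta_pos":[0,0,0],"dr":[0,0,0]},
  ],
)

```text
time: 20.73
eef_pos: [0.6134, -0.0777, 0.0351]
ee_rot: [-3.142, 0.0, 0.108]
wrist_force: [0.4, -0.1, -0.1]
finger_gap: 0.0851
grasp_force: 0.0
```

>>> arm_command(
  targets=[
    {"claw":8.5,"delta_pos":[0,0,-2],"dr":[0,0,0]},
    {"claw":8.5,"delta_pos":[0,0,-3],"dr":[0,0,0]},
    {"claw":8.5,"delta_pos":[0,0,-4],"dr":[0,0,0]},
    {"claw":8.5,"delta_pos":[0,0,-4],"dr":[0,0,0]},
    {"claw":8.5,"delta_pos":[0,0,-4],"dr":[0,0,0]},
    {"claw":8.5,"delta_pos":[-1,-3.7,0],"dr":[0,0,0]},
    {"claw":8.5,"delta_pos":[-1,-3.7,0],"dr":[0,0,0]},
    {"claw":8.5,"delta_pos":[-1,-3.7,0],"dr":[0,0,0]},
  ],
)

```text
time: 21.4
eef_pos: [0.5719, 0.0298, 0.2068]
ee_rot: [3.141, -0.003, 0.106]
wrist_force: [0.7, 0.4, -0.6]
finger_gap: 0.0851
grasp_force: 0.0
```

>>> arm_command(
  targets=[
    {"claw":8.5,"delta_pos":[-1,-3.7,0],"dr":[0,0,0]},
    {"claw":8.5,"delta_pos":[-1,-3.7,0],"dr":[0,0,0]},
    {"claw":8.5,"delta_pos":[-1,-3.7,0],"dr":[0,0,0]},
    {"claw":8.5,"delta_pos":[-1,-3.7,0],"dr":[0,0,0]},
    {"claw":8.5,"delta_pos":[-1,-3.7,0],"dr":[0,0,0]},
    {"claw":8.5,"delta_pos":[-1,-3.7,0],"dr":[0,0,0]},
    {"claw":8.5,"delta_pos":[-1,-3.7,0],"dr":[0,0,0]},
    {"claw":8.5,"delta_pos":[-1,-3.7,0],"dr":[0,0,0]},
  ],
)

```text
time: 22.07
eef_pos: [0.4592, 0.3166, 0.2054]
ee_rot: [-3.142, -0.0, 0.108]
wrist_force: [0.6, -0.3, 0.2]
finger_gap: 0.0853
grasp_force: 0.0
```

>>> arm_command(
  targets=[
    {"claw":8.5,"delta_pos":[-1,-3.7,0],"dr":[0,0,0]},
    {"claw":8.5,"delta_pos":[0,0,0],"dr":[0,0,0]},
    {"claw":8.5,"delta_pos":[0,0,0],"dr":[0,0,0]},
  ],
)

```text
time: 22.32
eef_pos: [0.4452, 0.3524, 0.2052]
ee_rot: [3.141, -0.0, 0.112]
wrist_force: [0.4, -0.2, -0.1]
finger_gap: 0.0851
grasp_force: 0.0
```

```bash
python3 - <<'E'
from h import *
p=cam("top");W=cloud(p)
print("cap",*circ(W,.614,-.078,.09,.11,.05)); print("body",*circ(W,.614,-.078,.02,.11,.05)); print("tile",rect(W,.615,-.078,.004,.014,.05)); 
go(.446,.3515,.07)
E
```

```text
cap 158 mean [ 0.6137 -0.0757] bb [ 0.6136 -0.0758] circ [ 0.6144 -0.0759] 0.0191 z 0.0997
body 342 mean [ 0.6084 -0.0724] bb [ 0.6122 -0.0752] circ [ 0.614  -0.0758] 0.0271 z 0.0804
tile (392, 'mean', array([608.8, -74.8], dtype=float32), 'rect', ((612.9036865234375, -78.68049621582031), (92.50172424316406, 97.09048461914062), 0.0022525873500853777))
t 22.37 at [0.4459 0.3511 0.2051] rot [ 3.141 -0.     0.11 ] tool delta cm [ 0.02 -0.05 13.51]
```

>>> arm_command(
  targets=[
    {"claw":8.5,"delta_pos":[0,0,4],"dr":[0,0,0]},
    {"claw":8.5,"delta_pos":[0,0,4],"dr":[0,0,0]},
    {"claw":8.5,"delta_pos":[0,0,3],"dr":[0,0,0]},
    {"claw":8.5,"delta_pos":[0,0,2],"dr":[0,0,0]},
    {"claw":8.5,"delta_pos":[0,0,0],"dr":[0,0,0]},
    {"claw":8.5,"delta_pos":[0,0,0],"dr":[0,0,0]},
    {"claw":8.5,"delta_pos":[0,0,0],"dr":[0,0,0]},
  ],
)

```text
time: 22.95
eef_pos: [0.4481, 0.3505, 0.0769]
ee_rot: [-3.141, -0.003, 0.106]
wrist_force: [0.0, -0.4, 0.7]
finger_gap: 0.0849
grasp_force: 0.0
```

```bash
python3 - <<'E'
from h import *
go(.446,.3515,.028)
E
```

```text
t 22.95 at [0.4481 0.3505 0.0769] rot [-3.141e+00 -3.000e-03  1.060e-01] tool delta cm [-0.21 -0.12  4.89]
```

>>> arm_command(
  targets=[
    {"claw":8.5,"delta_pos":[-0.2,-0.1,2.4],"dr":[0,0,0]},
    {"claw":8.5,"delta_pos":[0,0,2.4],"dr":[0,0,0]},
    {"claw":8.5,"delta_pos":[0,0,0],"dr":[0,0,0]},
    {"claw":8.5,"delta_pos":[0,0,0],"dr":[0,0,0]},
    {"claw":8.5,"delta_pos":[0,0,0],"dr":[0,0,0]},
  ],
)

```text
time: 23.37
eef_pos: [0.446, 0.3523, 0.0297]
ee_rot: [-3.14, -0.004, 0.108]
wrist_force: [0.3, -0.5, 0.4]
finger_gap: 0.0848
grasp_force: 0.0
```

>>> arm_command(
  targets=[
    {"claw":4.7,"delta_pos":[0,0,0],"dr":[0,0,0]},
    {"claw":4.7,"delta_pos":[0,0,0],"dr":[0,0,0]},
    {"claw":4.7,"delta_pos":[0,0,0],"dr":[0,0,0]},
    {"claw":4.7,"delta_pos":[0,0,0],"dr":[0,0,0]},
    {"claw":4.7,"delta_pos":[0,0,0],"dr":[0,0,0]},
    {"claw":4.7,"delta_pos":[0,0,0],"dr":[0,0,0]},
    {"claw":4.7,"delta_pos":[0,0,0],"dr":[0,0,0]},
  ],
)

```text
time: 23.95
eef_pos: [0.4457, 0.3523, 0.0294]
ee_rot: [-3.14, -0.003, 0.108]
wrist_force: [-0.4, -0.8, 6.0]
finger_gap: 0.0521
grasp_force: 63.5
```

>>> arm_command(
  targets=[
    {"claw":4.7,"delta_pos":[0,0,-2],"dr":[0,0,0]},
    {"claw":4.7,"delta_pos":[0,0,-3],"dr":[0,0,0]},
    {"claw":4.7,"delta_pos":[0,0,-3],"dr":[0,0,0]},
    {"claw":4.7,"delta_pos":[0,0,0],"dr":[0,0,0]},
  ],
)

```text
time: 24.28
eef_pos: [0.4483, 0.354, 0.1139]
ee_rot: [-3.137, -0.011, 0.108]
wrist_force: [2.1, 1.3, -1.0]
finger_gap: 0.0524
grasp_force: 63.9
```

>>> arm_command(
  targets=[
    {"claw":4.7,"delta_pos":[-0.4,3.75,0],"dr":[0,0,0]},
    {"claw":4.7,"delta_pos":[-0.4,3.75,0],"dr":[0,0,0]},
    {"claw":4.7,"delta_pos":[-0.4,3.75,0],"dr":[0,0,0]},
    {"claw":4.7,"delta_pos":[-0.4,3.75,0],"dr":[0,0,0]},
    {"claw":4.7,"delta_pos":[-0.4,3.75,0],"dr":[0,0,0]},
    {"claw":4.7,"delta_pos":[-0.4,3.75,0],"dr":[0,0,0]},
    {"claw":4.7,"delta_pos":[-0.4,3.75,0],"dr":[0,0,0]},
    {"claw":4.7,"delta_pos":[-0.4,3.75,0],"dr":[0,0,0]},
  ],
)

```text
time: 24.95
eef_pos: [0.4436, 0.0482, 0.1067]
ee_rot: [-3.141, 0.001, 0.108]
wrist_force: [0.4, 0.4, -2.4]
finger_gap: 0.0524
grasp_force: 64.1
```

>>> arm_command(
  targets=[
    {"claw":4.7,"delta_pos":[0,0,0],"dr":[0,0,0]},
    {"claw":4.7,"delta_pos":[3.85,0.4,0],"dr":[0,0,0]},
    {"claw":4.7,"delta_pos":[3.85,0.4,0],"dr":[0,0,0]},
    {"claw":4.7,"delta_pos":[3.85,0.4,0],"dr":[0,0,0]},
    {"claw":4.7,"delta_pos":[3.85,0.4,0],"dr":[0,0,0]},
    {"claw":4.7,"delta_pos":[0,0,0],"dr":[0,0,0]},
    {"claw":4.7,"delta_pos":[0,0,0],"dr":[0,0,0]},
    {"claw":4.7,"delta_pos":[0,0,0],"dr":[0,0,0]},
  ],
)

```text
time: 25.62
eef_pos: [0.5979, 0.051, 0.1057]
ee_rot: [-3.141, 0.004, 0.108]
wrist_force: [-0.3, -0.0, -2.8]
finger_gap: 0.0525
grasp_force: 64.3
```

```bash
python3 - <<'E'
from h import *
go(.601,.05,.0294)
E
```

```text
t 25.62 at [0.5979 0.051  0.1057] rot [-3.141  0.004  0.108] tool delta cm [0.32 0.14 7.63]
```

>>> arm_command(
  targets=[
    {"claw":4.7,"delta_pos":[0.3,0.1,2],"dr":[0,0,0]},
    {"claw":4.7,"delta_pos":[0,0,2.5],"dr":[0,0,0]},
    {"claw":4.7,"delta_pos":[0,0,2],"dr":[0,0,0]},
    {"claw":4.7,"delta_pos":[0,0,0],"dr":[0,0,0]},
    {"claw":4.7,"delta_pos":[0,0,0],"dr":[0,0,0]},
    {"claw":4.7,"delta_pos":[0,0,0],"dr":[0,0,0]},
  ],
)

```text
time: 26.12
eef_pos: [0.6026, 0.05, 0.0435]
ee_rot: [3.141, -0.001, 0.108]
wrist_force: [0.8, 0.3, -1.6]
finger_gap: 0.0523
grasp_force: 64.4
```

```bash
python3 - <<'E'
from h import *
go(.601,.05,.0294)
E
```

```text
t 26.12 at [0.6026 0.05   0.0435] rot [ 3.141e+00 -1.000e-03  1.080e-01] tool delta cm [-0.16 -0.01  1.41]
```

>>> arm_command(
  targets=[
    {"claw":4.7,"delta_pos":[-0.15,0,1.0],"dr":[0,0,0]},
    {"claw":4.7,"delta_pos":[0,0,0],"dr":[0,0,0]},
    {"claw":4.7,"delta_pos":[0,0,0],"dr":[0,0,0]},
    {"claw":4.7,"delta_pos":[0,0,0.2],"dr":[0,0,0]},
    {"claw":4.7,"delta_pos":[0,0,0],"dr":[0,0,0]},
    {"claw":4.7,"delta_pos":[0,0,0],"dr":[0,0,0]},
  ],
)

```text
time: 26.62
eef_pos: [0.6013, 0.0496, 0.0304]
ee_rot: [3.142, -0.0, 0.108]
wrist_force: [-0.6, -0.9, -2.7]
finger_gap: 0.0523
grasp_force: 64.3
```

>>> arm_command(
  targets=[
    {"claw":4.7,"delta_pos":[0,0,0.15],"dr":[0,0,0]},
    {"claw":4.7,"delta_pos":[0,0,0],"dr":[0,0,0]},
    {"claw":4.7,"delta_pos":[0,0,0],"dr":[0,0,0]},
  ],
)

```text
time: 26.87
eef_pos: [0.6016, 0.0496, 0.0295]
ee_rot: [3.141, -0.001, 0.108]
wrist_force: [-1.1, -0.1, 2.3]
finger_gap: 0.0523
grasp_force: 64.7
```

>>> arm_command(
  targets=[
    {"claw":8.5,"delta_pos":[0,0,0],"dr":[0,0,0]},
    {"claw":8.5,"delta_pos":[0,0,0],"dr":[0,0,0]},
    {"claw":8.5,"delta_pos":[0,0,0],"dr":[0,0,0]},
    {"claw":8.5,"delta_pos":[0,0,0],"dr":[0,0,0]},
    {"claw":8.5,"delta_pos":[0,0,0],"dr":[0,0,0]},
    {"claw":8.5,"delta_pos":[0,0,0],"dr":[0,0,0]},
  ],
)

```text
time: 27.37
eef_pos: [0.6012, 0.0497, 0.0288]
ee_rot: [-3.142, -0.0, 0.108]
wrist_force: [0.0, -0.1, -0.4]
finger_gap: 0.0847
grasp_force: 0.0
```

>>> arm_command(
  targets=[
    {"claw":8.5,"delta_pos":[0,0,-2],"dr":[0,0,0]},
    {"claw":8.5,"delta_pos":[0,0,-3],"dr":[0,0,0]},
    {"claw":8.5,"delta_pos":[0,0,-4],"dr":[0,0,0]},
    {"claw":8.5,"delta_pos":[0,0,-4],"dr":[0,0,0]},
    {"claw":8.5,"delta_pos":[0,0,-2],"dr":[0,0,0]},
  ],
)

```text
time: 27.78
eef_pos: [0.6039, 0.0496, 0.1846]
ee_rot: [3.14, -0.008, 0.108]
wrist_force: [0.6, -0.4, 0.5]
finger_gap: 0.0849
grasp_force: 0.0
```

>>> arm_command(
  targets=[
    {"claw":6,"delta_pos":[-2.88,2.8,0],"dr":[0,0,0]},
    {"claw":6,"delta_pos":[-2.88,2.8,0],"dr":[0,0,0]},
    {"claw":6,"delta_pos":[-2.88,2.8,0],"dr":[0,0,0]},
    {"claw":6,"delta_pos":[-2.88,2.8,0],"dr":[0,0,0]},
    {"claw":6,"delta_pos":[-2.88,2.8,0],"dr":[0,0,0]},
    {"claw":6,"delta_pos":[-2.88,2.8,0],"dr":[0,0,0]},
    {"claw":6,"delta_pos":[-2.88,2.8,0],"dr":[0,0,0]},
    {"claw":6,"delta_pos":[0,0,0],"dr":[0,0,0]},
  ],
)

```text
time: 28.45
eef_pos: [0.418, -0.1715, 0.1787]
ee_rot: [3.139, 0.002, 0.101]
wrist_force: [0.1, 1.2, -0.3]
finger_gap: 0.0602
grasp_force: 0.0
```

```bash
python3 - <<'E'
from h import *
p=cam("top");W=cloud(p)
print("amber",*circ(W,.601,.05,.085,.11,.05));cam("top")
go(.422,-.1665,.09)
E
```

```text
amber 154 mean [0.6013 0.0506] bb [0.6017 0.0508] circ [0.6017 0.0509] 0.019 z 0.0926
t 28.55 at [ 0.4212 -0.1681  0.179 ] rot [ 3.142e+00 -1.000e-03  1.040e-01] tool delta cm [ 0.09 -0.15  8.9 ]
```

>>> arm_command(
  targets=[
    {"claw":6,"delta_pos":[0.1,-0.15,0],"dr":[0,0,0]},
    {"claw":6,"delta_pos":[0,0,4],"dr":[0,0,0]},
    {"claw":6,"delta_pos":[0,0,4],"dr":[0,0,0]},
    {"claw":6,"delta_pos":[0,0,3],"dr":[0,0,0]},
    {"claw":6,"delta_pos":[0,0,0],"dr":[0,0,0]},
    {"claw":6,"delta_pos":[0,0,0],"dr":[0,0,0]},
    {"claw":6,"delta_pos":[0,0,0],"dr":[0,0,0]},
  ],
)

```text
time: 29.13
eef_pos: [0.4245, -0.1652, 0.0702]
ee_rot: [3.14, -0.002, 0.11]
wrist_force: [0.4, 0.4, -0.4]
finger_gap: 0.0601
grasp_force: 0.0
```

```bash
python3 - <<'E'
from h import *
go(.422,-.1665,.012)
E
```

```text
t 29.13 at [ 0.4245 -0.1652  0.0702] rot [ 3.14e+00 -2.00e-03  1.10e-01] tool delta cm [-0.28  0.09  5.82]
```

>>> arm_command(
  targets=[
    {"claw":6,"delta_pos":[-0.25,0.1,2.5],"dr":[0,0,0]},
    {"claw":6,"delta_pos":[0,0,2],"dr":[0,0,0]},
    {"claw":6,"delta_pos":[0,0,1.1],"dr":[0,0,0]},
    {"claw":6,"delta_pos":[0,0,0],"dr":[0,0,0]},
    {"claw":6,"delta_pos":[0,0,0],"dr":[0,0,0]},
    {"claw":6,"delta_pos":[0,0,0],"dr":[0,0,0]},
  ],
)

```text
time: 29.63
eef_pos: [0.4226, -0.1677, 0.0151]
ee_rot: [3.139, -0.004, 0.108]
wrist_force: [0.4, 0.5, 0.4]
finger_gap: 0.06
grasp_force: 0.0
```

>>> arm_command(
  targets=[
    {"claw":2.6,"delta_pos":[0,0,0],"dr":[0,0,0]},
    {"claw":2.6,"delta_pos":[0,0,0],"dr":[0,0,0]},
    {"claw":2.6,"delta_pos":[0,0,0],"dr":[0,0,0]},
    {"claw":2.6,"delta_pos":[0,0,0],"dr":[0,0,0]},
    {"claw":2.6,"delta_pos":[0,0,0],"dr":[0,0,0]},
    {"claw":2.6,"delta_pos":[0,0,0],"dr":[0,0,0]},
    {"claw":2.6,"delta_pos":[0,0,0],"dr":[0,0,0]},
  ],
)

```text
time: 30.22
eef_pos: [0.4215, -0.1673, 0.0143]
ee_rot: [3.14, -0.002, 0.108]
wrist_force: [-0.3, 0.9, 6.3]
finger_gap: 0.0302
grasp_force: 59.1
```

>>> arm_command(
  targets=[
    {"claw":2.6,"delta_pos":[0,0,-2],"dr":[0,0,0]},
    {"claw":2.6,"delta_pos":[0,0,-4],"dr":[0,0,0]},
    {"claw":2.6,"delta_pos":[0,0,-4],"dr":[0,0,0]},
    {"claw":2.6,"delta_pos":[0,0,-4],"dr":[0,0,0]},
    {"claw":2.6,"delta_pos":[0,0,-1],"dr":[0,0,0]},
    {"claw":2.6,"delta_pos":[0,0,0],"dr":[0,0,0]},
  ],
)

```text
time: 30.72
eef_pos: [0.4233, -0.1685, 0.1675]
ee_rot: [3.135, -0.008, 0.108]
wrist_force: [-0.4, 0.3, -1.0]
finger_gap: 0.0304
grasp_force: 59.5
```

>>> arm_command(
  targets=[
    {"claw":2.6,"delta_pos":[3.9,-0.98,0],"dr":[0,0,0]},
    {"claw":2.6,"delta_pos":[3.9,-0.98,0],"dr":[0,0,0]},
    {"claw":2.6,"delta_pos":[3.9,-0.98,0],"dr":[0,0,0]},
    {"claw":2.6,"delta_pos":[3.9,-0.98,0],"dr":[0,0,0]},
    {"claw":2.6,"delta_pos":[3.9,-0.98,0],"dr":[0,0,0]},
    {"claw":2.6,"delta_pos":[3.9,-0.98,0],"dr":[0,0,0]},
    {"claw":2.6,"delta_pos":[3.9,-0.98,0],"dr":[0,0,0]},
    {"claw":2.6,"delta_pos":[0,0,0],"dr":[0,0,0]},
  ],
)

```text
time: 31.38
eef_pos: [0.688, -0.0655, 0.1571]
ee_rot: [-3.139, 0.002, 0.112]
wrist_force: [-0.0, -0.8, -1.0]
finger_gap: 0.0301
grasp_force: 59.5
```

```bash
python3 - <<'E'
from h import *
cam("top");cam("top");go(.685,-.07,.0143)
E
```

```text
t 31.48 at [ 0.6832 -0.0678  0.1581] rot [-3.14   0.007  0.11 ] tool delta cm [ 0.25  0.27 14.38]
```

>>> arm_command(
  targets=[
    {"claw":2.6,"delta_pos":[0.25,0.2,0],"dr":[0,0,0]},
    {"claw":2.6,"delta_pos":[0,0,2],"dr":[0,0,0]},
    {"claw":2.6,"delta_pos":[0,0,2.5],"dr":[0,0,0]},
    {"claw":2.6,"delta_pos":[0,0,2.5],"dr":[0,0,0]},
    {"claw":2.6,"delta_pos":[0,0,0],"dr":[0,0,0]},
    {"claw":2.6,"delta_pos":[0,0,0],"dr":[0,0,0]},
    {"claw":2.6,"delta_pos":[0,0,0],"dr":[0,0,0]},
  ],
)

```text
time: 32.07
eef_pos: [0.6871, -0.0715, 0.0943]
ee_rot: [3.141, -0.001, 0.107]
wrist_force: [0.2, 0.5, 0.0]
finger_gap: 0.0302
grasp_force: 59.5
```

```bash
python3 - <<'E'
from h import *
go(.685,-.07,.0143)
E
```

```text
t 32.07 at [ 0.6871 -0.0715  0.0943] rot [ 3.141e+00 -1.000e-03  1.070e-01] tool delta cm [-0.2  -0.18  8.  ]
```

>>> arm_command(
  targets=[
    {"claw":2.6,"delta_pos":[-0.15,-0.1,2],"dr":[0,0,0]},
    {"claw":2.6,"delta_pos":[0,0,2.5],"dr":[0,0,0]},
    {"claw":2.6,"delta_pos":[0,0,2.2],"dr":[0,0,0]},
    {"claw":2.6,"delta_pos":[0,0,0],"dr":[0,0,0]},
    {"claw":2.6,"delta_pos":[0,0,0],"dr":[0,0,0]},
    {"claw":2.6,"delta_pos":[0,0,0],"dr":[0,0,0]},
  ],
)

```text
time: 32.57
eef_pos: [0.6874, -0.0704, 0.0287]
ee_rot: [3.14, -0.004, 0.108]
wrist_force: [-0.2, 0.4, -1.0]
finger_gap: 0.0304
grasp_force: 59.5
```

```bash
python3 - <<'E'
from h import *
go(.685,-.07,.0143)
E
```

```text
t 32.57 at [ 0.6874 -0.0704  0.0287] rot [ 3.14  -0.004  0.108] tool delta cm [-0.24 -0.07  1.44]
```

>>> arm_command(
  targets=[
    {"claw":2.6,"delta_pos":[-0.2,0,1.0],"dr":[0,0,0]},
    {"claw":2.6,"delta_pos":[0,0,0],"dr":[0,0,0]},
    {"claw":2.6,"delta_pos":[0,0,0],"dr":[0,0,0]},
    {"claw":2.6,"delta_pos":[0,0,0.2],"dr":[0,0,0]},
    {"claw":2.6,"delta_pos":[0,0,0],"dr":[0,0,0]},
    {"claw":2.6,"delta_pos":[0,0,0],"dr":[0,0,0]},
  ],
)

```text
time: 33.07
eef_pos: [0.6841, -0.0702, 0.0144]
ee_rot: [3.141, -0.001, 0.108]
wrist_force: [0.1, 0.3, 2.0]
finger_gap: 0.0303
grasp_force: 59.6
```

>>> arm_command(
  targets=[
    {"claw":6,"delta_pos":[0,0,0],"dr":[0,0,0]},
    {"claw":6,"delta_pos":[0,0,0],"dr":[0,0,0]},
    {"claw":6,"delta_pos":[0,0,0],"dr":[0,0,0]},
    {"claw":6,"delta_pos":[0,0,0],"dr":[0,0,0]},
    {"claw":6,"delta_pos":[0,0,0],"dr":[0,0,0]},
    {"claw":6,"delta_pos":[0,0,-1.5],"dr":[0,0,0]},
    {"claw":6,"delta_pos":[0,0,-2],"dr":[0,0,0]},
    {"claw":6,"delta_pos":[0,0,-2],"dr":[0,0,0]},
  ],
)

```text
time: 33.73
eef_pos: [0.6829, -0.0699, 0.0695]
ee_rot: [-3.141, 0.001, 0.108]
wrist_force: [0.2, -0.6, -0.0]
finger_gap: 0.0597
grasp_force: 0.0
```

>>> arm_command(
  targets=[
    {"claw":6,"delta_pos":[0,0,-4],"dr":[0,0,0]},
    {"claw":6,"delta_pos":[0,0,-4],"dr":[0,0,0]},
    {"claw":6,"delta_pos":[0,0,-4],"dr":[0,0,0]},
    {"claw":6,"delta_pos":[0,0,-2],"dr":[0,0,0]},
    {"claw":6,"delta_pos":[-3,2,0],"dr":[0,0,0]},
    {"claw":6,"delta_pos":[-3,2,0],"dr":[0,0,0]},
    {"claw":6,"delta_pos":[-3,2,0],"dr":[0,0,0]},
    {"claw":6,"delta_pos":[-3,2,0],"dr":[0,0,0]},
  ],
)

```text
time: 34.4
eef_pos: [0.5717, -0.1631, 0.2104]
ee_rot: [3.14, -0.002, 0.109]
wrist_force: [0.3, -0.6, 0.8]
finger_gap: 0.0605
grasp_force: 0.0
```

>>> arm_command(
  targets=[
    {"claw":6,"delta_pos":[-3,2,0],"dr":[0,0,0]},
    {"claw":6,"delta_pos":[-3,2,0],"dr":[0,0,0]},
    {"claw":6,"delta_pos":[-3,2,0],"dr":[0,0,0]},
    {"claw":6,"delta_pos":[0,0,0],"dr":[0,0,0]},
    {"claw":6,"delta_pos":[0,0,0],"dr":[0,0,0]},
  ],
)

```text
time: 34.82
eef_pos: [0.4888, -0.2332, 0.2101]
ee_rot: [3.141, -0.001, 0.104]
wrist_force: [-0.2, 0.1, 0.2]
finger_gap: 0.06
grasp_force: 0.0
```

```bash
python3 - <<'E'
from h import *
p=cam("top");W=cloud(p);s=cam("scene")
for n,a in dict(drop=(.685,-.07,.03,.085,.04),droptop=(.685,-.07,.06,.085,.04),clear=(.614,-.077,.09,.11,.04),amber=(.601,.05,.085,.11,.04),knob=(.586,.18,.155,.18,.04),vial=(.412,.089,.04,.055,.03)).items(): print(n,*circ(W,*a))
v,u=np.where((W[...,2]>.004)&(W[...,2]<.013)&(abs(W[...,0]-.615)<.05)&(abs(W[...,1]+.078)<.05))
th=.108; X=W[v,u]; X=X[X[:,0]<.67]
a=X[:,0]*np.cos(th)+X[:,1]*np.sin(th); b=-X[:,0]*np.sin(th)+X[:,1]*np.cos(th)
print("tile along",np.percentile(a,[1,99]),"across",np.percentile(b,[1,99]))
for q in((.6841,-.0702),(.614,-.076)): print(q[0]*np.cos(th)+q[1]*np.sin(th),-q[0]*np.sin(th)+q[1]*np.cos(th))
o=np.hstack([cv2.resize(p["pixels"][100:230,150:350],None,fx=2,fy=2),cv2.resize(s["pixels"][140:270,170:370],None,fx=2,fy=2)]); cv2.imwrite("pics/end.png",o)
print(telemetry.get_state()["eef_pos"])
E
```

```text
drop 103 mean [ 0.6806 -0.0672] bb [ 0.6817 -0.0688] circ [ 0.6839 -0.0688] 0.0159 z 0.0523
droptop 23 mean [ 0.6832 -0.0682] bb [ 0.6837 -0.0683] circ [ 0.6827 -0.0685] 0.0066 z 0.0709
clear 159 mean [ 0.6137 -0.0757] bb [ 0.6137 -0.0759] circ [ 0.6147 -0.0759] 0.0192 z 0.0997
amber 153 mean [0.6013 0.0506] bb [0.6018 0.0509] circ [0.6015 0.0505] 0.019 z 0.0922
knob 39 mean [0.5866 0.181 ] bb [0.5864 0.1808] circ [0.5869 0.1811] 0.0088 z 0.1633
vial 62 mean [0.4122 0.0893] bb [0.4129 0.0894] circ [0.4125 0.0893] 0.0123 z 0.0479
tile along [0.56353756 0.64658352] across [-0.183667   -0.10374064]
0.6725473352901868 -0.1435302469658189
0.6022305782801262 -0.14174036328578005
[ 0.49029319 -0.23187341  0.20984117]
```

View pics/end.png

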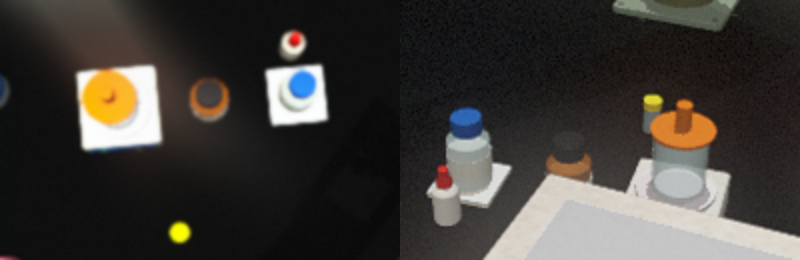

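The lid is on the beaker, the clear bottle is on the tile, the amber bottle is between them, and the dropper is behind the tile. The dropper gap may be slightly short, so I'll measure the tile's edges from the first, unobstructed top picture.

```bash
python3 - <<'E'
from h import *
p=cam("top"); K=384/2/np.tan(np.radians(p["vfov"])/2)
R=cv2.Rodrigues(np.array(p["rvec"],float))[0]; t=np.array(p["tvec"]).ravel()
def bp(uv,z):
    d=np.c_[(uv[:,0]-p["cx"])/K,(uv[:,1]-p["cy"])/K,np.ones(len(uv))]@R; c=-R.T@t
    return (c+d*((z-c[2])/d[:,2])[:,None])[:,:2]
th=.108; A=np.array([[np.cos(th),np.sin(th)],[-np.sin(th),np.cos(th)]])
def det(img,r0,r1,c0,c1,z,n):
    g=cv2.resize(img[r0:r1,c0:c1].max(2),None,fx=8,fy=8,interpolation=cv2.INTER_LINEAR)
    _,b=cv2.threshold(g,115,255,cv2.THRESH_BINARY)
    cs,_=cv2.findContours(b,cv2.RETR_EXTERNAL,cv2.CHAIN_APPROX_NONE); c=max(cs,key=cv2.contourArea)[:,0]
    uv=(c+.5)/8-.5+[c0,r0]; P=(bp(uv,z)@A.T)
    lo,hi=np.percentile(P,[4,96],0); 
    print(n,"lo",lo.round(4),"hi",hi.round(4),"ctr",((lo+hi)/2).round(4),"xy",((lo+hi)/2@A).round(4))
i0=cv2.imread("pics/top0.png")
det(i0,125,178,275,325,.008,"tile")
det(i0,120,185,180,240,.046,"stir")
det(p["pixels"],110,133,282,310,.042,"dropper")
E
```

```text
tile lo [ 0.5623 -0.1851] hi [ 0.6478 -0.0999] ctr [ 0.605  -0.1425] xy [ 0.6168 -0.0764]
stir lo [0.5467 0.0568] hi [0.6635 0.1717] ctr [0.6051 0.1142] xy [0.5893 0.1788]
dropper lo [ 0.6542 -0.1584] hi [ 0.6913 -0.1235] ctr [ 0.6728 -0.1409] xy [ 0.684  -0.0676]
```

The gap comes out at about 12 mm, so I'll move the dropper back 3 mm.

>>> arm_command(
  targets=[
    {"claw":6,"delta_pos":[3,-2,0],"dr":[0,0,0]},
    {"claw":6,"delta_pos":[3,-2,0],"dr":[0,0,0]},
    {"claw":6,"delta_pos":[3,-2,0],"dr":[0,0,0]},
    {"claw":6,"delta_pos":[3,-2,0],"dr":[0,0,0]},
    {"claw":6,"delta_pos":[3,-2,0],"dr":[0,0,0]},
    {"claw":6,"delta_pos":[3,-2,0],"dr":[0,0,0]},
    {"claw":6,"delta_pos":[3,-2,0],"dr":[0,0,0]},
    {"claw":6,"delta_pos":[0,0,0],"dr":[0,0,0]},
  ],
)

```text
time: 35.63
eef_pos: [0.6878, -0.063, 0.2078]
ee_rot: [-3.139, -0.003, 0.116]
wrist_force: [-1.2, -0.3, -0.5]
finger_gap: 0.0596
grasp_force: 0.0
```

>>> arm_command(
  targets=[
    {"claw":6,"delta_pos":[0,0,3],"dr":[0,0,0]},
    {"claw":6,"delta_pos":[0,0,3],"dr":[0,0,0]},
    {"claw":6,"delta_pos":[0,0,3],"dr":[0,0,0]},
    {"claw":6,"delta_pos":[0,0,3],"dr":[0,0,0]},
    {"claw":6,"delta_pos":[0,0,0],"dr":[0,0,0]},
    {"claw":6,"delta_pos":[0,0,0],"dr":[0,0,0]},
    {"claw":6,"delta_pos":[0,0,0],"dr":[0,0,0]},
  ],
)

```text
time: 36.22
eef_pos: [0.6848, -0.0696, 0.0905]
ee_rot: [3.141, -0.002, 0.109]
wrist_force: [-0.0, -0.2, 1.3]
finger_gap: 0.0602
grasp_force: 0.0
```

```bash
python3 - <<'E'
from h import *
go(.6841,-.0702,.015)
E
```

```text
t 36.22 at [ 0.6848 -0.0696  0.0905] rot [ 3.141e+00 -2.000e-03  1.090e-01] tool delta cm [-0.09  0.04  7.55]
```

>>> arm_command(
  targets=[
    {"claw":6,"delta_pos":[0,0,2.5],"dr":[0,0,0]},
    {"claw":6,"delta_pos":[0,0,2.5],"dr":[0,0,0]},
    {"claw":6,"delta_pos":[0,0,2.2],"dr":[0,0,0]},
    {"claw":6,"delta_pos":[0,0,0],"dr":[0,0,0]},
    {"claw":6,"delta_pos":[0,0,0],"dr":[0,0,0]},
    {"claw":6,"delta_pos":[0,0,0],"dr":[0,0,0]},
  ],
)

```text
time: 36.72
eef_pos: [0.686, -0.0705, 0.0202]
ee_rot: [3.14, -0.005, 0.108]
wrist_force: [-0.7, 0.6, 0.7]
finger_gap: 0.0598
grasp_force: 0.0
```

>>> arm_command(
  targets=[
    {"claw":2.6,"delta_pos":[0,0,0],"dr":[0,0,0]},
    {"claw":2.6,"delta_pos":[0,0,0],"dr":[0,0,0]},
    {"claw":2.6,"delta_pos":[0,0,0],"dr":[0,0,0]},
    {"claw":2.6,"delta_pos":[0,0,0],"dr":[0,0,0]},
    {"claw":2.6,"delta_pos":[0,0,0],"dr":[0,0,0]},
    {"claw":2.6,"delta_pos":[0,0,0],"dr":[0,0,0]},
    {"claw":2.6,"delta_pos":[0,0,0],"dr":[0,0,0]},
  ],
)

```text
time: 37.3
eef_pos: [0.6856, -0.0705, 0.0197]
ee_rot: [3.14, -0.005, 0.108]
wrist_force: [0.3, -0.3, 6.4]
finger_gap: 0.03
grasp_force: 60.0
```

>>> arm_command(
  targets=[
    {"claw":2.6,"delta_pos":[0.3,0,-0.8],"dr":[0,0,0]},
    {"claw":2.6,"delta_pos":[0,0,0],"dr":[0,0,0]},
    {"claw":2.6,"delta_pos":[0,0,0],"dr":[0,0,0]},
    {"claw":2.6,"delta_pos":[0,0,0],"dr":[0,0,0]},
  ],
)

```text
time: 37.63
eef_pos: [0.6861, -0.0696, 0.0246]
ee_rot: [-3.141, 0.001, 0.108]
wrist_force: [0.1, 0.1, 0.3]
finger_gap: 0.0301
grasp_force: 59.3
```

>>> arm_command(
  targets=[
    {"claw":2.6,"delta_pos":[0.25,0,0.25],"dr":[0,0,0]},
    {"claw":2.6,"delta_pos":[0,0,0],"dr":[0,0,0]},
    {"claw":2.6,"delta_pos":[0,0,0],"dr":[0,0,0]},
  ],
)

```text
time: 37.88
eef_pos: [0.6884, -0.0693, 0.0214]
ee_rot: [-3.141, 0.001, 0.108]
wrist_force: [1.0, 0.7, -0.1]
finger_gap: 0.0297
grasp_force: 59.3
```

>>> arm_command(
  targets=[
    {"claw":2.6,"delta_pos":[0,0,0.15],"dr":[0,0,0]},
    {"claw":2.6,"delta_pos":[0,0,0],"dr":[0,0,0]},
    {"claw":2.6,"delta_pos":[0,0,0],"dr":[0,0,0]},
  ],
)

```text
time: 38.13
eef_pos: [0.6887, -0.0694, 0.0205]
ee_rot: [-3.141, 0.001, 0.108]
wrist_force: [-0.0, -0.1, -1.0]
finger_gap: 0.0297
grasp_force: 59.3
```

>>> arm_command(
  targets=[
    {"claw":2.6,"delta_pos":[0,0,0.15],"dr":[0,0,0]},
    {"claw":2.6,"delta_pos":[0,0,0],"dr":[0,0,0]},
    {"claw":2.6,"delta_pos":[0,0,0],"dr":[0,0,0]},
  ],
)

```text
time: 38.38
eef_pos: [0.6892, -0.0695, 0.0197]
ee_rot: [3.141, -0.001, 0.108]
wrist_force: [-0.5, -0.1, 2.3]
finger_gap: 0.0304
grasp_force: 59.5
```

>>> arm_command(
  targets=[
    {"claw":6,"delta_pos":[0,0,0],"dr":[0,0,0]},
    {"claw":6,"delta_pos":[0,0,0],"dr":[0,0,0]},
    {"claw":6,"delta_pos":[0,0,0],"dr":[0,0,0]},
    {"claw":6,"delta_pos":[0,0,0],"dr":[0,0,0]},
    {"claw":6,"delta_pos":[0,0,0],"dr":[0,0,0]},
    {"claw":6,"delta_pos":[0,0,-1.5],"dr":[0,0,0]},
    {"claw":6,"delta_pos":[0,0,-2],"dr":[0,0,0]},
    {"claw":6,"delta_pos":[0,0,-2],"dr":[0,0,0]},
  ],
)

```text
time: 39.05
eef_pos: [0.6883, -0.0694, 0.075]
ee_rot: [-3.141, 0.001, 0.108]
wrist_force: [0.6, 0.1, -0.5]
finger_gap: 0.06
grasp_force: 0.0
```

>>> arm_command(
  targets=[
    {"claw":6,"delta_pos":[0,0,-4],"dr":[0,0,0]},
    {"claw":6,"delta_pos":[0,0,-4],"dr":[0,0,0]},
    {"claw":6,"delta_pos":[0,0,-4],"dr":[0,0,0]},
    {"claw":6,"delta_pos":[0,0,-2],"dr":[0,0,0]},
    {"claw":6,"delta_pos":[-3,2,0],"dr":[0,0,0]},
    {"claw":6,"delta_pos":[-3,2,0],"dr":[0,0,0]},
    {"claw":6,"delta_pos":[-3,2,0],"dr":[0,0,0]},
    {"claw":6,"delta_pos":[-3,2,0],"dr":[0,0,0]},
  ],
)

```text
time: 39.72
eef_pos: [0.5772, -0.1626, 0.2159]
ee_rot: [3.14, -0.002, 0.109]
wrist_force: [-0.4, -0.2, -0.3]
finger_gap: 0.06
grasp_force: 0.0
```

>>> arm_command(
  targets=[
    {"claw":6,"delta_pos":[-3,2,0],"dr":[0,0,0]},
    {"claw":6,"delta_pos":[-3,2,0],"dr":[0,0,0]},
    {"claw":6,"delta_pos":[-3,2,0],"dr":[0,0,0]},
    {"claw":6,"delta_pos":[0,0,0],"dr":[0,0,0]},
    {"claw":6,"delta_pos":[0,0,0],"dr":[0,0,0]},
  ],
)

```text
time: 40.13
eef_pos: [0.4943, -0.2326, 0.2157]
ee_rot: [3.141, -0.002, 0.104]
wrist_force: [0.7, 0.2, 0.1]
finger_gap: 0.0598
grasp_force: 0.0
```

```bash
python3 - <<'E'
from h import *
p=cam("top");W=cloud(p)
for n,a in dict(drop=(.685,-.07,.03,.085,.04),clear=(.614,-.077,.09,.11,.04),amber=(.601,.05,.085,.11,.04),knob=(.586,.18,.155,.18,.04)).items(): print(n,*circ(W,*a))
E
```

```text
drop 104 mean [ 0.6848 -0.0666] bb [ 0.6882 -0.067 ] circ [ 0.6883 -0.0685] 0.0163 z 0.0514
clear 156 mean [ 0.6138 -0.0758] bb [ 0.614  -0.0757] circ [ 0.6146 -0.0764] 0.0189 z 0.0999
amber 155 mean [0.6013 0.0507] bb [0.6018 0.0507] circ [0.6015 0.0504] 0.019 z 0.0924
knob 41 mean [0.5865 0.1807] bb [0.5863 0.1806] circ [0.5869 0.1809] 0.0089 z 0.1635
```

Everything is upright and in place. Handing in.

```bash
python3 -c "
from h import *
print(bot.hand_in())"
```

```text
the job is handed in; nothing more can be done
None
```

The stirrer station is set out and handed in at about 40 s: by camera the lidded beaker and the clear bottle sit within about 3 mm of their centres, the amber bottle within about 1–2 mm of midway, and the dropper about 15 mm behind the tile; nothing was tipped and the vial, tip box and wash bottle were not touched.

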